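# Load the photometer and lap its double lid shut

## Task

Load the photometer on the bench: lay the base plate flat in the nest on the chamber floor, then lay the cell carrier flat on top of it inside the same nest, beside the plate's grip block. Then shut the lid fully: the rebated leaf first and the flanged leaf last, so that its flange laps over the rebate. Leave the two bottles and the beaker as they stand, and let go of everything at the end.

Things in the scene. Friction and masses are not known exactly. Their poses are not given: they have to be found in the camera images.
- photometer: Fixed bench instrument: box 194 (x) by 214 (y) by 110 mm high, open on top, two lid leaves hinged along x on its side walls. Origin: centre of its underside, on the bench; z up; x points away from its low control panel (in front of the -x wall, to x = -157 mm, 52 mm high). Walls 12 mm thick, chamber inside 170 (x) by 190 (y) mm, its floor 40 mm above the bench.
- nest (a point): Centre of the nest, on the chamber floor (40 mm above the bench, over the photometer's origin, with the photometer's axes). The nest is a rectangle of black ribs 10 mm high and 5 mm thick, inner size 120 (x) by 68 (y) mm.
- rebated_leaf (a joint): Opening angle of the rebated leaf (on the photometer's +y side), rad: 0 shut and level, pi/2 upright, more (to 1.95) leaning outwards. Starts 1.25 to 1.9. Stiff hinge: stays where it is left, takes 0.15 to 0.4 N m to move. If the flanged leaf is shut first, this one is stopped by it about 0.12 rad short.
- rebated_leaf_hinge (a point): Middle of the rebated leaf's hinge line (along x): photometer y = +97 mm, z = 111 mm. The leaf is 190 mm long in x, 12 mm thick, all of it on the upper (outer) side of the hinge line when shut; on its outer face a low bar, 60 mm long in x, 10 mm wide and high, 40 mm from the hinge. The outer face can be pushed anywhere.
- rebated_leaf_edge (a point): Middle (in x) of the rebated leaf's free edge, 105 mm from the hinge, 6 mm above the leaf's underside. The last 16 mm of this leaf are a thin lip 5 mm thick, level with the underside, below a step (the rebate).
- flanged_leaf (a joint): Opening angle of the flanged leaf (on the photometer's -y side), rad: 0 shut and level, pi/2 upright, more (to 1.95) leaning outwards. Starts 1.25 to 1.9. Stiff hinge like the other. When both are shut its flange lies over the lip of the rebated leaf.
- flanged_leaf_hinge (a point): Middle of the flanged leaf's hinge line (along x): photometer y = -97 mm, z = 111 mm. Leaf 190 mm long in x, 12 mm thick, with a low bar like the other leaf's, 40 mm from the hinge.
- flanged_leaf_edge (a point): Middle (in x) of the flanged leaf's free edge, 103 mm from the hinge, 6 mm above the leaf's underside. The last 16 mm of this leaf are a flange 5 mm thick, level with the outer (upper) face.
- base_plate: Loose aluminium plate 112 (x) by 60 (y) by 6 mm, 90 to 180 g, with a grip block 16 (x) by 26 (y) mm, 34 mm high, on its top, centred at x = -38 mm. Origin: centre of the underside; z along its normal. Starts on a stand sloped 28 degrees, its -x edge against the low ledge, the block leaning towards the robot. May lie in the nest either way round.
- cell_carrier: Loose aluminium carrier: base 60 by 60 by 8 mm, 80 to 170 g, with a central grip block 16 (x) by 26 (y) mm, 34 mm high, on its top, and two glass cells 12 (x) by 40 (y) by 10 mm high on the base at x = -21 and +21 mm. Origin: centre of the underside; z along its normal. Starts on the other sloped stand, its -x edge against the ledge.
- stand_a: Fixed white stand, with the base plate on it. Its bed, 130 mm long and 90 mm wide, rises towards the stand's +x at 28 degrees; the bed's centre is 48 mm above the bench, over the origin (centre of the underside). A ledge at the low (-x) end stands 5 mm above the bed.
- stand_b: The same kind of stand, with the cell carrier on it. The two stands can be in either place.
- bottle_side: Bystander: closed amber bottle with a yellow cap, 61 mm in diameter, 176 mm high, upright beside the photometer (on its -y side). Origin: centre of its underside.
- bottle_back: Bystander: another such bottle, beyond the stands. Origin: centre of its underside.
- beaker: Bystander: glass beaker 64 mm across, 75 mm high, on the robot's side of the stands. Origin: centre of its underside.
There are look-alikes about, which are no part of the job. What is shaped like the cell_carrier but brown or red is not meant.

How it is judged:
On the way, in this order (a step that is already met when the one before it is completed fails the run):
1. The base plate lies flat in the nest, the carrier not yet in the chamber (horizontal distance between base_plate and nest below 0.008 m and z of base_plate in the frame of nest between -0.004 and 0.004 m and angle between base_plate's own z axis and vertical below 0.05 rad and angle between the x axis of base_plate and the x axis of photometer, either way round below 0.12 rad and horizontal distance between cell_carrier and nest above 0.1 m), for 0.2 s.
2. The cell carrier lies flat on the plate, in the nest (horizontal distance between base_plate and nest below 0.008 m and z of base_plate in the frame of nest between -0.004 and 0.004 m and angle between each of base_plate, cell_carrier's own z axis and vertical below 0.05 rad and angle between the x axis of base_plate and the x axis of photometer, either way round below 0.12 rad and z of cell_carrier in the frame of nest between 0.002 and 0.01 m and y of cell_carrier in the frame of nest between -0.008 and 0.008 m and horizontal distance between cell_carrier and nest below 0.036 m and z of cell_carrier in the frame of base_plate above 0.003 m and x of cell_carrier in the frame of base_plate above -0.004 m), for 0.2 s.
3. The rebated leaf is fully shut while the flanged leaf still stands open (value of joint rebated_leaf below 0.05 rad and value of joint flanged_leaf above 0.35 rad), for 0.1 s.
At the end, for the whole second after the job is handed in: The base plate lies flat in the nest (centre within 8 mm, level within 0.05 rad), the cell carrier lies flat on it inside the nest (within 8 mm of the nest's middle line, level within 0.05 rad), both leaves are shut to within 0.05 rad with the flange over the lip, and nothing moves (all of step 2 and value of joint each of rebated_leaf, flanged_leaf below 0.05 rad and linear speed of each of base_plate, cell_carrier below 0.02 m/s); the robot touches nothing.
It fails at once if The bottle side is shifted more than 30 mm or tipped (distance of bottle_side from where it was at the start of the episode above 0.03 m or angle between bottle_side's own z axis and vertical above 0.35 rad).
It fails at once if The bottle back is shifted more than 30 mm or tipped (distance of bottle_back from where it was at the start of the episode above 0.03 m or angle between bottle_back's own z axis and vertical above 0.35 rad).
It fails at once if The beaker is shifted more than 30 mm or tipped (distance of beaker from where it was at the start of the episode above 0.03 m or angle between beaker's own z axis and vertical above 0.35 rad).
It also fails if it takes over 72 s, if anything falls off the work surface, if the arm or the gripper's body presses on something with over 40 N, if the wrist force passes 120 N, or if a joint passes its speed limit or range.

## Robot

A 6-joint arm with a two-finger parallel gripper is mounted at the origin on the work surface. World frame = base frame: x ahead of the robot, y to its left, z up, the work surface at z = 0. Lengths are in m, angles in rad, forces in N, time in s.
With the tool pointing down it reaches from about 0.35 to 0.875 m from the base axis. Payload 15.5 kg.
Tool frame: the origin (TCP) lies at the very end of the fingers, on their centre line; the grasp point (between the pads) lies 19 mm behind it; z points along the fingers, y is the direction in which the jaws open and shut (so a half turn about z gives the same grasp; the last joint's range is limited). The gripper opens to 85 mm and grips with 20 to 120 N. Pads are 22 mm wide; open, the fingers measure 114 mm over their backs; the gripper's body (76 mm by 85 mm) begins 54 mm behind the grasp point. The pads swing forward as they close: fully open they stand 13 mm farther back than shut.
Start: joints at [1.155, 0.494, 1.345, -0, 1.302, -0.096], TCP at [0.196, 0.593, 0.194] pointing down, gripper open.
Joint ranges: [-2.91, 2.91], [-0.82, 2.16], [0.22, 2.67], [-1.22, 4.37], [0.12, 2.79], [-3.08, 3.08]. Speed limits (rad/s): [1.89, 1.89, 2.57, 3.01, 3.01, 3.01].

## Interface

Orientations are given as a rotation vector (axis times angle).
In Python, from bench import manip gives the robot as it stands.
- The arm moves only by the tool send_rows, never from a script. Its argument "motion" is a list of rows, each a list of 3 entries, a list of its own where there are three numbers: the closure, from -1 (fully open) to 1 (shut), then the shift along the tool's x, y, z in units of 1 m (1.0 is 1 m), then the turn, a rotation vector about the tool's x, y, z in units of 90 degrees (1.0 is 90 degrees). In form: [[grip, [x, y, z], [rx, ry, rz]], ...]. A call has 1 to 20 rows; each row is the pose to reach, as a shift and turn from the pose commanded when the call began, along the tool's axes at that moment; what a row does not reach only later rows make up. A row lasts 1/10 s, in which the tool goes at most 50 mm and 8.59 degrees, less where a joint would pass 70% of its speed; a pose out of reach is approached as far as the arm can. A call with a number of a shift or a turn outside -1 to 1 is refused whole. A call with a gripper value outside its range is refused whole. The fingers move at their own pace and stop on an object; "newtons" is the grip in N (left out, the last holds). Time passes only in rows, so rows that repeat a pose let the fingers close. It gives the time, the measured TCP pose, the force and the opening at its end, in the units of the state.
- manip.observe(): the state, without advancing time (a new reading comes with each control period).
- manip.grab_frame(name): name is "scene" or "top" or "wrist"; returns a dict with "color" (384x512x3 uint8, red, green, blue), "K" (3x3 intrinsics, pixels), "cam_to_world" (4x4, takes a point from camera to world coordinates); the wrist camera has in their place "tool_from_camera" (4x4, takes a point from camera to tool coordinates, whose origin is the TCP and whose axes are the flange's). Camera axes: x right, y down, z forward; pixel columns grow to the right and rows downward; lengths in m; the calibration is good to about 2 mm. A picture is of the moment at which its call begins: read the wrist's pose just before it. There is no depth.
- manip.job_done(): hands the job in, once; it reports no verdict.
The state is a dict: "clock": time; "q": joint angles; "dq": joint speeds; "tau": joint torques, N m; "ee_pos": TCP position; "tcp_rot": TCP orientation; "force": force on the tool from outside, world axes, zero at the start; "moment": the same for the moment, N m; "grip_width": finger opening in m.
Only numpy, scipy, OpenCV 4.12 (cv2) and the standard library are available. Lean on these libraries where they do the work, as an engineer would, in place of code of your own. Each camera call takes 0.05 s, during which the arm holds its last target.

## Working session

There is one attempt and no reset: what is moved stays moved. The work goes in short steps, Python scripts to look and compute and a tool call to move; the robot and the scene stay as the last step left them, time stands still between calls to the robot, and variables do not carry over. Pictures are saved under pics/ and viewed, and the job is handed in when it is done.

Besides the shell and the picture viewer there is one more tool, called after "Emit:" by a JSON object that holds its "op" and its "data", one argument or row to a line. send_rows: Moves the arm, as the interface text tells. Its arguments: {"type":"object","properties":{"motion":{"type":"array"},"newtons":{"type":"number"}},"required":["motion"]}

```bash
ls; mkdir -p pics; python3 - <<'E'
from bench import manip
import cv2,numpy as np
print(manip.observe())
for n in ["scene","top","wrist"]:
    f=manip.grab_frame(n); cv2.imwrite(f"pics/{n}0.png",f["color"][:,:,::-1]); np.savez(f"pics/{n}0.npz",**f)
    print(n,f["K"],f.get("cam_to_world",f.get("tool_from_camera")))
E
```

```text
pics
{'clock': 0.0, 'q': array([ 1.15552672e+00,  4.94180603e-01,  1.34613885e+00,  1.96927117e-05,
        1.30247367e+00, -9.55238646e-02]), 'dq': array([-0.000998  ,  0.00033138, -0.00038258,  0.00026635,  0.00156568,
        0.0026583 ]), 'tau': array([ 8.37059524e-04, -8.82151937e+01, -3.83874071e+01, -1.23996997e-04,
        9.87941836e-03,  1.22307465e-04]), 'ee_pos': array([0.1962959 , 0.59295386, 0.19349926]), 'tcp_rot': array([-5.00075439e-01, -3.10121022e+00,  1.81680266e-03]), 'force': array([0.09041379, 0.32085245, 0.87348124]), 'moment': array([-0.03165186, -0.00062302,  0.02225138]), 'grip_width': 0.08538632867059519}
scene [[348.12798291   0.         260.63382581]
 [  0.         348.12798291 192.61833252]
 [  0.           0.           1.        ]] [[-0.21243611  0.82047713 -0.53074304  1.10475425]
 [ 0.97709364  0.18536228 -0.10454108  0.10788967]
 [ 0.01260617 -0.54079395 -0.84106063  1.02112574]
 [ 0.          0.          0.          1.        ]]
top [[413.87039818   0.         259.37852737]
 [  0.         413.87039818 195.77124659]
 [  0.           0.           1.        ]] [[-0.00972428 -0.98527263  0.17071403  0.34665722]
 [-0.99994135  0.01039545  0.00303805  0.00272675]
 [-0.00476795 -0.17067448 -0.98531593  1.22843547]
 [ 0.          0.          0.          1.        ]]
wrist [[269.27712729   0.         257.19405054]
 [  0.         269.27712729 191.14077615]
 [  0.           0.           1.        ]] [[-1.54551062e-03 -9.53576488e-01 -3.01146964e-01  7.70424723e-02]
 [ 9.99998258e-01 -1.15864923e-03 -1.46322999e-03  5.26065086e-04]
 [ 1.04637802e-03 -3.01148701e-01  9.53576617e-01 -1.80939009e-01]
 [ 0.00000000e+00  0.00000000e+00  0.00000000e+00  1.00000000e+00]]
```

View pics/scene0.png

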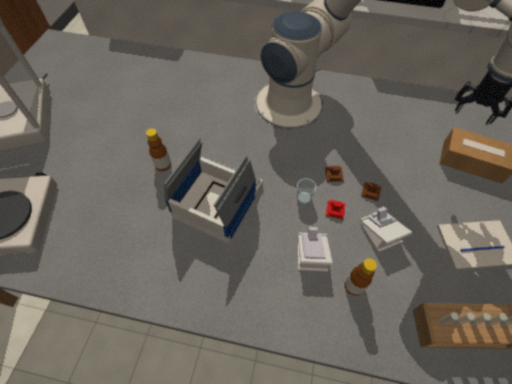

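View pics/top0.png

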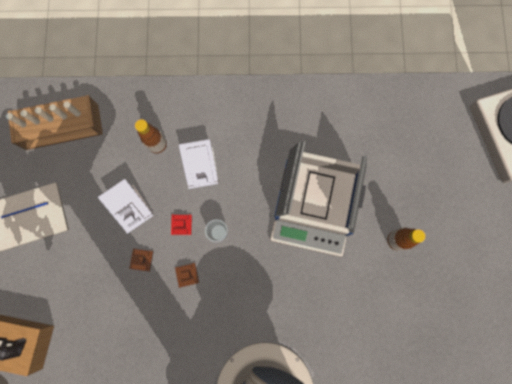

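View pics/wrist0.png

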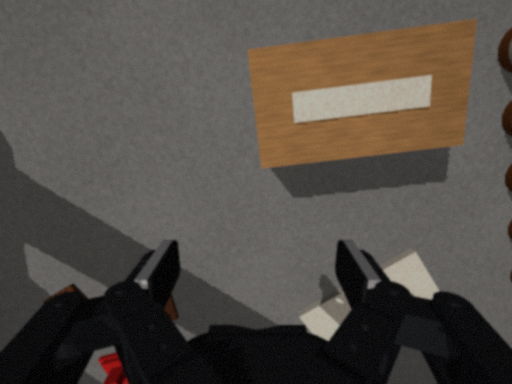

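```bash
python3 - <<'E'
import cv2
t=cv2.imread("pics/top0.png"); s=cv2.imread("pics/scene0.png")
def c(im,x0,y0,x1,y1,k,n): cv2.imwrite(n,cv2.resize(im[y0:y1,x0:x1],None,fx=k,fy=k,interpolation=cv2.INTER_CUBIC))
c(t,90,130,240,240,5,"pics/c1.png")
c(t,260,130,380,260,4.5,"pics/c2.png")
c(s,290,190,420,280,6,"pics/c3.png")
c(s,140,120,270,245,4.8,"pics/c4.png")
E
```

```text
(no output)
```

View pics/c1.png

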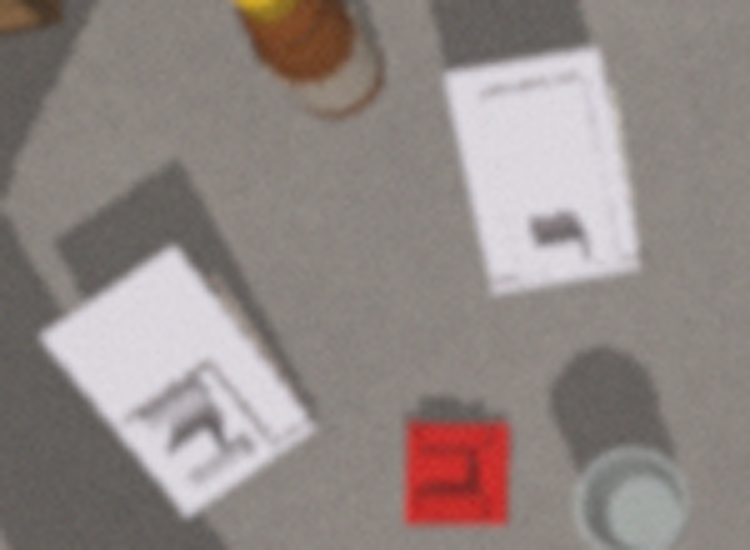

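View pics/c2.png

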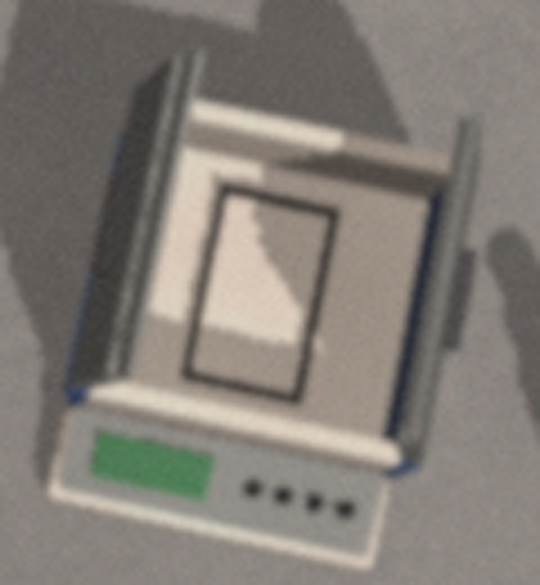

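View pics/c3.png

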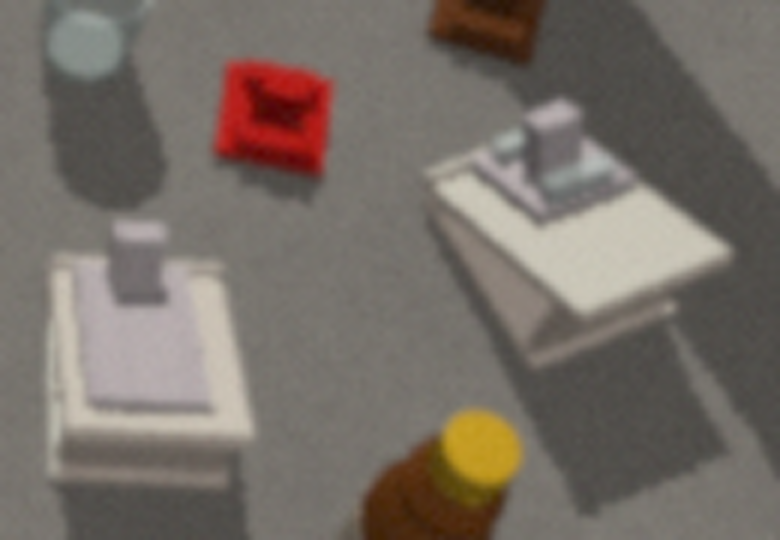

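View pics/c4.png

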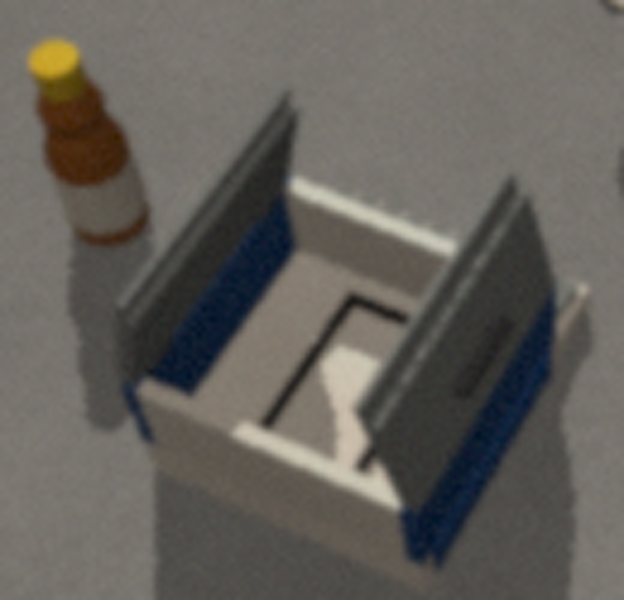

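```bash
cat > h.py <<'E'
import numpy as np,cv2
from scipy.spatial.transform import Rotation as R
from scipy.optimize import least_squares
T=dict(np.load("pics/top0.npz")); S=dict(np.load("pics/scene0.npz"))
def proj(P,f,c2w=None):
    M=f["cam_to_world"] if c2w is None else c2w
    P=np.atleast_2d(P); p=(P-M[:3,3])@M[:3,:3]
    return np.c_[f["K"][0,0]*p[:,0]/p[:,2]+f["K"][0,2], f["K"][1,1]*p[:,1]/p[:,2]+f["K"][1,2]]
def un(px,off,k): return (np.array(px,float)+.5)/k-.5+np.array(off)
def frame(x,y,yaw):
    M=np.eye(4);M[:3,:3]=R.from_euler('z',yaw).as_matrix();M[:2,3]=x,y;return M
def ap(M,P): return np.atleast_2d(P)@M[:3,:3].T+M[:3,3]
B=np.eye(4);B[:3,:3]=R.from_euler('y',-np.radians(28)).as_matrix();B[2,3]=.048  # bed frame in stand
E
cat > fit1.py <<'E'
from h import *
# photometer
tp=un([(222,186),(338,210),(300,402),(185,378)],(260,130),4.5)
tP=np.array([[65,39,50],[65,-39,50],[-65,-39,50],[-65,39,50]])/1e3
sp=un([(352,297)],(140,120),4.8); sP=np.array([[-65,-39,50]])/1e3
f=lambda p:np.r_[(proj(ap(frame(*p),tP),T)-tp).ravel(),(proj(ap(frame(*p),sP),S)-sp).ravel()]
r=least_squares(f,[.45,-.15,-.2]);print("phot",r.x,r.fun.round(2))
ph=r.x
# stands
def stand(t,s,x0):
    P=np.array([[65,45,0],[65,-45,0],[-65,-45,0],[-65,45,0]])/1e3
    g=lambda p:np.r_[(proj(ap(frame(*p)@B,P),T)-t).ravel(),(proj(ap(frame(*p)@B,P),S)-s).ravel()]
    r=least_squares(g,x0,loss='soft_l1');print("stand",r.x,r.fun.round(1).reshape(-1,2).tolist());return r.x
A=stand(un([(445,72),(600,47),(638,268),(492,295)],(90,130),5),un([(252,437),(65,438),(52,260),(222,265)],(290,190),6),[.45,.15,.1])
Bs=stand(un([(178,245),(315,430),(188,517),(40,335)],(90,130),5)[[3,0,1,2]],un([(585,312),(735,250),(560,130),(428,180)],(290,190),6)[[1,0,3,2]],[.4,.35,.6])
np.savez("fit1.npz",ph=ph,A=A,B=Bs)
E
python3 fit1.py
```

```text
phot [ 0.55242185 -0.16135749 -0.23043232] [-0.28 -0.59  0.22 -0.23  0.08  0.46 -1.09 -0.12 -1.1  -1.09]
stand [0.64706586 0.18534135 0.15709111] [[-0.3, 1.1], [-0.5, 1.0], [0.1, -0.5], [-0.6, -1.0], [-0.1, -0.1], [-0.4, -2.2], [-0.4, 0.7], [-0.5, 1.5]]
stand [0.52456804 0.39339527 0.60895005] [[-0.0, 0.8], [-0.7, 0.7], [-0.6, -0.9], [-1.0, -0.6], [-1.3, 0.1], [-1.4, 0.1], [-0.8, 0.3], [0.4, -0.4]]
```

```bash
cat >> h.py <<'E'
def Tm(pos,Rm):
    M=np.eye(4);M[:3,:3]=Rm;M[:3,3]=pos;return M
def cur(cmd=None):
    from bench import manip
    o=manip.observe();return Tm(o["ee_pos"],R.from_rotvec(o["tcp_rot"]).as_matrix()),o
def delta(C,G):
    D=np.linalg.inv(C)@G
    rv=R.from_matrix(D[:3,:3]).as_rotvec()
    print("shift",D[:3,3].round(4).tolist(),"turn",(rv/(np.pi/2)).round(4).tolist(),"rows>=",max(np.linalg.norm(D[:3,3])/.05,np.degrees(np.linalg.norm(rv))/8.59).round(1))
def toolR(zdir,ydir):
    z=np.array(zdir)/np.linalg.norm(zdir);y=np.array(ydir,float);y-=z*(y@z);y/=np.linalg.norm(y);return np.c_[np.cross(y,z),y,z]
E
python3 - <<'E'
from h import *
d=np.load("fit1.npz")
C,o=cur(); print("C",C.round(3).tolist())
for k in "AB":
    F=frame(*d[k])@B
    u=-.044 if k=="A" else -.065+.005+.03
    h=.040 if k=="A" else .042
    top=ap(F,[u,0,h])[0]; n=F[:3,2]; print(k,"blocktop",top.round(4),"n",n.round(3))
    for s in(1,-1):
        G=Tm(top+n*.09,toolR(-n,s*F[:3,1])); print(s,"x",G[:3,0].round(2)); delta(C,G)
E
```

```text
C [[-0.949, 0.314, -0.0, 0.196], [0.314, 0.949, -0.001, 0.593], [0.0, -0.001, -1.0, 0.194], [0.0, 0.0, 0.0, 1.0]]
A blocktop [0.5901 0.1763 0.0627] n [-0.464 -0.073  0.883]
1 x [-0.87 -0.14 -0.47]
shift [-0.4673, -0.2912, 0.0517] turn [-0.0747, -0.3053, -0.2973] rows>= 11.1
-1 x [0.87 0.14 0.47]
shift [-0.4673, -0.2912, 0.0517] turn [-0.4122, 0.1009, 1.6521] rows>= 17.9
B blocktop [0.4867 0.367  0.071 ] n [-0.385 -0.269  0.883]
1 x [-0.72 -0.51 -0.47]
shift [-0.3213, -0.1572, 0.0433] turn [-0.1449, -0.2886, -0.579] rows>= 7.2
-1 x [0.72 0.51 0.47]
shift [-0.3213, -0.1572, 0.0433] turn [-0.3432, 0.1724, 1.3751] rows>= 15.0
```

Emit:
{"op": "send_rows", "data": {
  "motion": [
    [-1,[-0.467,-0.291,0.052],[-0.075,-0.305,-0.297]],
    [-1,[-0.467,-0.291,0.052],[-0.075,-0.305,-0.297]],
    [-1,[-0.467,-0.291,0.052],[-0.075,-0.305,-0.297]],
    [-1,[-0.467,-0.291,0.052],[-0.075,-0.305,-0.297]],
    [-1,[-0.467,-0.291,0.052],[-0.075,-0.305,-0.297]],
    [-1,[-0.467,-0.291,0.052],[-0.075,-0.305,-0.297]],
    [-1,[-0.467,-0.291,0.052],[-0.075,-0.305,-0.297]],
    [-1,[-0.467,-0.291,0.052],[-0.075,-0.305,-0.297]],
    [-1,[-0.467,-0.291,0.052],[-0.075,-0.305,-0.297]],
    [-1,[-0.467,-0.291,0.052],[-0.075,-0.305,-0.297]],
    [-1,[-0.467,-0.291,0.052],[-0.075,-0.305,-0.297]],
    [-1,[-0.467,-0.291,0.052],[-0.075,-0.305,-0.297]],
    [-1,[-0.467,-0.291,0.052],[-0.075,-0.305,-0.297]],
    [-1,[-0.467,-0.291,0.052],[-0.075,-0.305,-0.297]]
  ]
}}

```text
clock: 1.55
ee_pos: [0.548, 0.1699, 0.1418]
tcp_rot: [-0.206, 2.647, 0.053]
force: [0.0, 0.3, 0.5]
grip_width: 0.0854
```

```bash
cat > snap.py <<'E'
import sys; from h import *
from bench import manip
C,o=cur(); f=manip.grab_frame(sys.argv[2] if len(sys.argv)>2 else "wrist"); n=sys.argv[1]
c2w=C@f["tool_from_camera"] if "tool_from_camera" in f else f["cam_to_world"]
np.savez(f"pics/{n}.npz",K=f["K"],cam_to_world=c2w,C=C)
cv2.imwrite(f"pics/{n}_raw.png",f["color"][:,:,::-1])
cv2.imwrite(f"pics/{n}.png",cv2.resize(f["color"][:,:,::-1],None,fx=1.5,fy=1.5,interpolation=cv2.INTER_CUBIC))
print("t",round(o["clock"],2),"pos",o["ee_pos"].round(4),"rot",o["tcp_rot"].round(3),"w",round(o["grip_width"],4),"F",o["force"].round(1),"q",o["q"].round(2))
E
python3 snap.py w1
```

```text
t 1.55 pos [0.548  0.1699 0.1418] rot [-0.206  2.647  0.053] w 0.0854 F [0.  0.3 0.5] q [ 0.21  0.34  1.99 -0.08  0.33 -1.44]
```

View pics/w1.png

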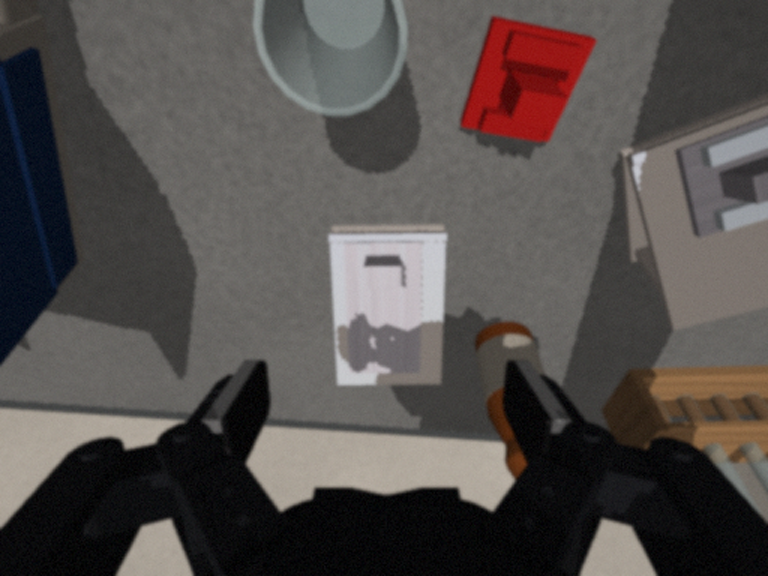

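```bash
python3 - <<'E'
import cv2
im=cv2.imread("pics/w1_raw.png"); im=cv2.convertScaleAbs(im,alpha=1.0)
c=cv2.resize(im[145:265,205:310],None,fx=6,fy=5,interpolation=cv2.INTER_CUBIC)
c=cv2.resize(im[145:262,205:310],None,fx=5,fy=5,interpolation=cv2.INTER_CUBIC)
import numpy as np
c=(255*(np.clip(c/255.,0,1))**1.8).astype('uint8')
cv2.imwrite("pics/w1c.png",c)
E
```

```text
(no output)
```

View pics/w1c.png

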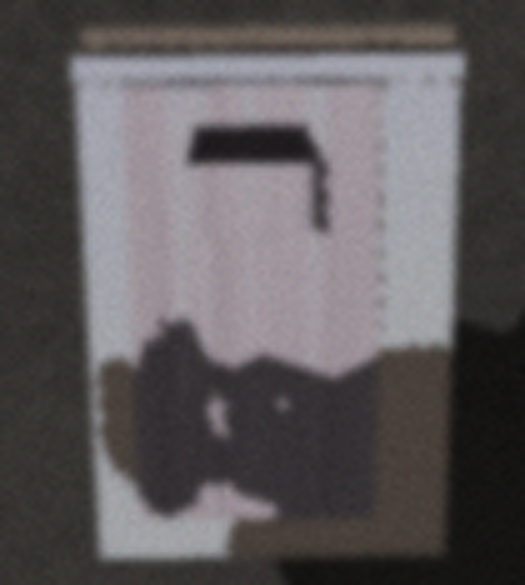

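```bash
cat > fit2.py <<'E'
from h import *
W=dict(np.load("pics/w1.npz"))
px=un([(120,83),(387,83),(376,519),(134,515),(195,127),(305,127),(188,162),(312,162)],(205,145),5)
P=np.array([[-56,30,6],[-56,-30,6],[56,-30,6],[56,30,6],[-46,13,6],[-46,-13,6],[-46,13,40],[-46,-13,40]])/1e3
# image up=-x(bed); left in image = ? try both
for s in(1,-1):
    Q=P*[1,s,1]
    def F(p):
        M=frame(p[0],p[1],p[3])@B; M[2,3]=p[2]; Z=np.eye(4);Z[:3,:3]=R.from_euler('z',p[4]).as_matrix();return M@Z
    g=lambda p:np.r_[(proj(ap(F(p),Q),W)-px).ravel(),p[4]/.03]
    r=least_squares(g,[.63,.18,.05,.157,0]);print(s,r.x.round(4),r.cost,r.fun.round(1)[:-1].reshape(-1,2).tolist())
    if s==-1: np.savez("plate.npz",F=F(r.x))
    else: best=r;np.savez("plate1.npz",F=F(r.x))
E
python3 fit2.py
```

```text
1 [ 0.8622  0.2148 -0.1783  0.2014 -0.0185] 4631.351723315992 [[39.1, 13.0], [-40.2, 13.4], [-36.1, -29.2], [36.9, -28.7], [16.8, 8.5], [-16.3, 8.7], [18.1, 5.4], [-18.5, 5.6]]
-1 [ 0.643   0.1825  0.0459  0.1646 -0.0066] 1.3137094321888148 [[0.2, 0.0], [-0.8, -0.1], [-0.7, -0.1], [0.4, 0.7], [0.2, -0.3], [0.7, -0.3], [-0.1, 0.1], [0.2, 0.0]]
```

```bash
cat >> h.py <<'E'
def onplane(px,f,z):
    M=f["cam_to_world"];d=M[:3,:3]@np.linalg.inv(f["K"])@np.r_[px,1.];return M[:3,3]+d*(z-M[2,3])/d[2]
E
python3 - <<'E'
from h import *
print("bb",onplane((157,147),T,0).round(3),"cap",onplane((142,125),T,.176).round(3))
print("bs",onplane((398,240),T,0).round(3),"cap",onplane((417,236),T,.176).round(3))
print("beaker rim",onplane((216,231),T,.075).round(3))
F=np.load("plate.npz")["F"]; C,o=cur()
G=Tm(ap(F,[-.038,0,.012])[0],toolR(-F[:3,2],F[:3,1])); delta(C,G)
G2=Tm(ap(F,[-.038,0,.062])[0],toolR(-F[:3,2],F[:3,1])); delta(C,G2); print(G[:3,3])
E
```

```text
bb [0.715 0.32  0.   ] cap [0.724 0.317 0.176]
bs [ 0.423 -0.402  0.   ] cap [ 0.421 -0.392  0.176]
beaker rim [0.448 0.128 0.075]
shift [-0.0017, -0.0033, 0.1178] turn [-0.0015, -0.0003, -0.0006] rows>= 2.4
shift [-0.0017, -0.0034, 0.0678] turn [-0.0015, -0.0003, -0.0006] rows>= 1.4
[0.60435043 0.17628976 0.03868499]
```

Emit:
{"op": "send_rows", "data": {
  "motion": [
    [-1,[-0.0017,-0.0033,0.045],[0,0,0]],
    [-1,[-0.0017,-0.0033,0.085],[0,0,0]],
    [-1,[-0.0017,-0.0033,0.108],[0,0,0]],
    [-1,[-0.0017,-0.0033,0.118],[0,0,0]],
    [-1,[-0.0017,-0.0033,0.118],[0,0,0]],
    [1,[-0.0017,-0.0033,0.118],[0,0,0]],
    [1,[-0.0017,-0.0033,0.118],[0,0,0]],
    [1,[-0.0017,-0.0033,0.118],[0,0,0]],
    [1,[-0.0017,-0.0033,0.118],[0,0,0]],
    [1,[-0.0017,-0.0033,0.118],[0,0,0]],
    [1,[-0.0017,-0.0033,0.118],[0,0,0]],
    [1,[-0.0017,-0.0033,0.118],[0,0,0]]
  ],
  "newtons": 60
}}

```text
clock: 2.8
ee_pos: [0.6055, 0.1762, 0.0395]
tcp_rot: [-0.207, 2.647, 0.053]
force: [0.1, 0.1, -1.2]
grip_width: 0.0001
```

```bash
python3 snap.py w2
```

```text
t 2.8 pos [0.6055 0.1762 0.0395] rot [-0.207  2.647  0.053] w 0.0001 F [ 0.1  0.1 -1.2] q [ 0.2   0.59  1.95 -0.16  0.12 -1.37]
```

View pics/w2.png

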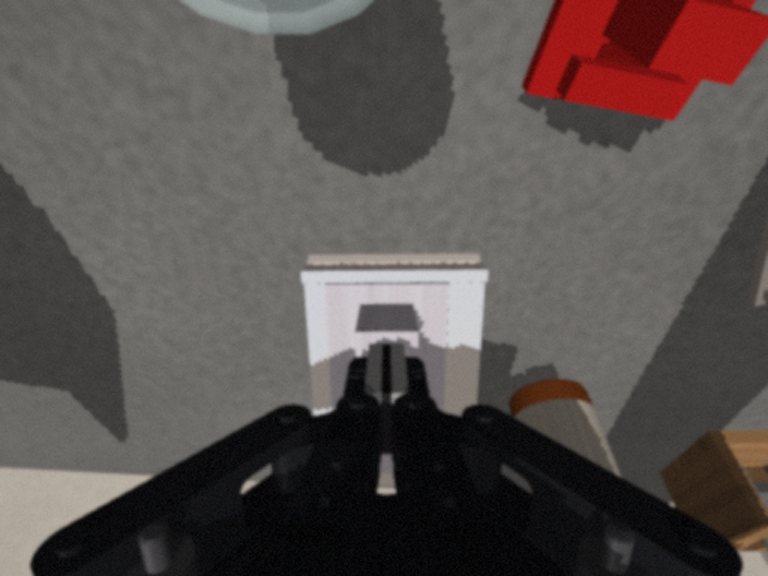

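```bash
python3 - <<'E'
from h import *
F=np.load("plate.npz")["F"]
for n in("w1","w2"):
    W=dict(np.load(f"pics/{n}.npz")); C=W["C"]
    print(n,"tcp px*1.5",1.5*proj(C[:3,3],W),"grasp",1.5*proj(C[:3,3]-.019*C[:3,2],W))
    print((1.5*proj(ap(F,np.array([[-46,13,40],[-46,-13,40],[-46,13,6],[-46,-13,6],[-30,13,40],[-30,-13,40],[-56,30,6],[-56,-30,6]])/1e3),W)).round(0).tolist())
    print(ap(np.linalg.inv(F),C[:3,3]))
E
```

```text
w1 tcp px*1.5 [[385.64947453 324.9627599 ]] grasp [[385.58344607 341.91282177]]
[[401.0, 266.0], [363.0, 266.0], [399.0, 255.0], [366.0, 255.0], [401.0, 288.0], [364.0, 288.0], [422.0, 242.0], [343.0, 242.0]]
[[-0.03955707  0.00294312  0.12963517]]
w2 tcp px*1.5 [[385.65044031 324.96326114]] grasp [[385.58460953 341.91325153]]
[[418.0, 330.0], [354.0, 330.0], [413.0, 302.0], [360.0, 302.0], [417.0, 365.0], [355.0, 365.0], [448.0, 283.0], [324.0, 283.0]]
[[-0.03666138 -0.00025091  0.01222427]]
```

```bash
python3 snap.py s2 scene; python3 - <<'E'
import cv2
from h import *
s=cv2.imread("pics/s2_raw.png"); cv2.imwrite("pics/s2c.png",cv2.resize(s[170:290,250:400],None,fx=5,fy=5,interpolation=cv2.INTER_CUBIC))
C=np.load("pics/w2.npz")["C"]
print((proj(C[:3,3],S)-[250,170])*5,(proj(C[:3,3]-.019*C[:3,2],S)-[250,170])*5)
E
```

```text
t 2.85 pos [0.6055 0.1762 0.0395] rot [-0.207  2.647  0.053] w 0.0001 F [ 0.2 -0.9  0.5] q [ 0.2   0.59  1.95 -0.16  0.12 -1.37]
[[310.9422797  328.13120196]] [[314.3188002  303.18297533]]
```

View pics/s2c.png

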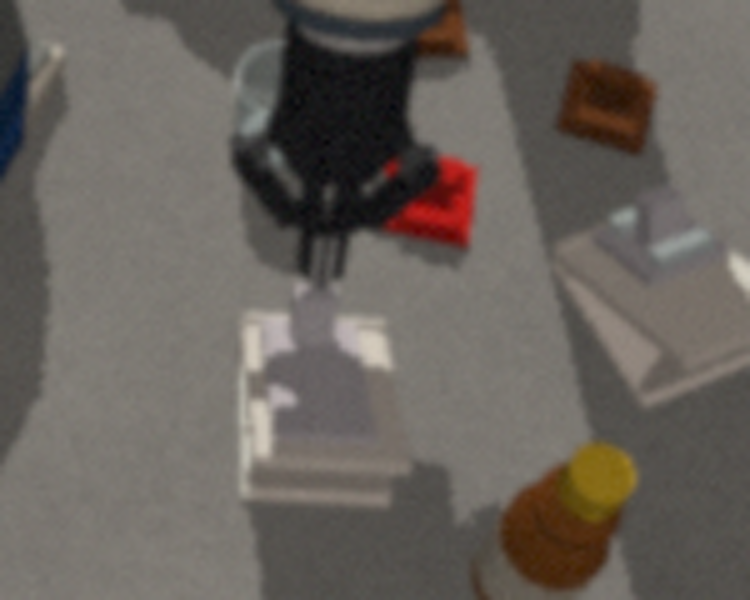

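```bash
python3 - <<'E'
import cv2
from h import *
s=cv2.imread("pics/w2_raw.png")
s=cv2.resize(s[180:290,190:325],None,fx=5.5,fy=5.5,interpolation=cv2.INTER_CUBIC)
s=(255*(s/255.)**.6).astype('uint8')
W=dict(np.load("pics/w2.npz"));C=W["C"]
for x in(.011,0,-.011):
  for z in(0,-.01,-.02,-.03,-.04,-.05):
    p=(proj(ap(C,[x,0,z]),W)[0]-[190,180])*5.5; cv2.circle(s,(int(p[0]),int(p[1])),2,(0,0,255) if x>0 else (0,255,0) if x==0 else (255,0,0),-1)
cv2.imwrite("pics/w2c.png",s)
E
```

```text
(no output)
```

View pics/w2c.png

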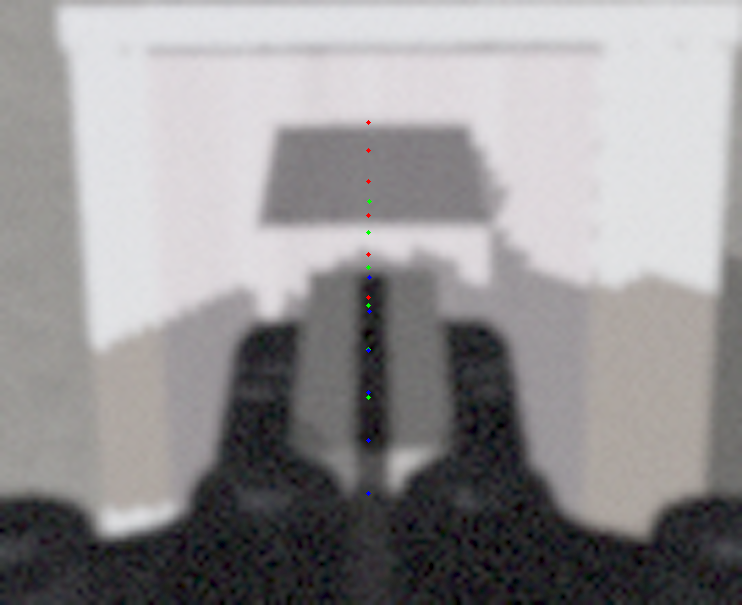

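```bash
python3 - <<'E'
from h import *
C,o=cur(); print(o["q"],o["tau"].round(2))
for x in(.011,-.011):
  for z in(0,-.02,-.03,-.04,-.05,-.08): print(x,z,((proj(ap(C,[x,0,z]),S)[0]-[250,170])*5).round(0))
F=np.load("plate.npz")["F"]
print(((proj(ap(F,np.array([[-46,13,40],[-46,-13,40],[-30,13,40],[-30,-13,40],[-30,13,6],[-30,-13,6],[56,30,6],[56,-30,6]])/1e3),S)-[250,170])*5).round(0).tolist())
E
python3 - <<'E'
import cv2
s=cv2.imread("pics/s2_raw.png"); s=cv2.resize(s[200:245,290:340],None,fx=12,fy=12,interpolation=cv2.INTER_CUBIC);cv2.imwrite("pics/s2d.png",s)
E
```

```text
[ 0.20004653  0.59165364  1.9457786  -0.163851    0.11902721 -1.36897553] [  0.   -75.94 -17.24  -0.08  -3.44  -0.  ]
0.011 0 [309. 318.]
0.011 -0.02 [313. 292.]
0.011 -0.03 [315. 278.]
0.011 -0.04 [317. 265.]
0.011 -0.05 [318. 251.]
0.011 -0.08 [324. 210.]
-0.011 0 [312. 339.]
-0.011 -0.02 [316. 312.]
-0.011 -0.03 [318. 299.]
-0.011 -0.04 [320. 285.]
-0.011 -0.05 [322. 272.]
-0.011 -0.08 [327. 230.]
[[336.0, 284.0], [294.0, 282.0], [338.0, 299.0], [296.0, 297.0], [332.0, 344.0], [290.0, 342.0], [376.0, 435.0], [272.0, 429.0]]
```

View pics/s2d.png

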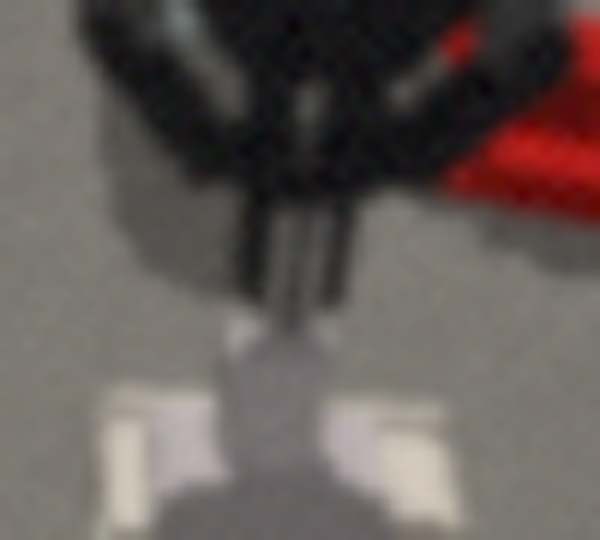

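```bash
cat >> h.py <<'E'
TIP=.042
def tilt(Rm,a): return Rm@R.from_euler('y',a).as_matrix()
E
python3 - <<'E'
from h import *
F=np.load("plate.npz")["F"]; C,o=cur()
R0=toolR(-F[:3,2],F[:3,1])
for a in(14,-14):
    Rm=tilt(R0,np.radians(a)); print(a,"z",Rm[:,2].round(3))
    for h in(.075,.013):
        G=Tm(ap(F,[-.038,0,h])[0]+TIP*Rm[:,2],Rm); delta(C,G)
E
```

```text
14 z [ 0.238  0.041 -0.97 ]
shift [0.0115, 0.0002, -0.0221] turn [-0.0017, 0.1545, -0.0009] rows>= 1.6
shift [0.0114, 0.0003, 0.0399] turn [-0.0017, 0.1545, -0.0009] rows>= 1.6
-14 z [ 0.66   0.108 -0.743]
shift [-0.0088, 0.0002, -0.0221] turn [-0.0018, -0.1566, -0.0005] rows>= 1.6
shift [-0.0089, 0.0004, 0.0399] turn [-0.0018, -0.1566, -0.0005] rows>= 1.6
```

Emit:
{"op": "send_rows", "data": {
  "motion": [
    [-1,[0,0,-0.022],[0,0,0]],
    [-1,[0.011,0,-0.022],[0,0.08,0]],
    [-1,[0.0115,0,-0.022],[0,0.154,0]],
    [-1,[0.0115,0,-0.022],[0,0.154,0]],
    [-1,[0.0115,0,-0.022],[0,0.154,0]],
    [-1,[0.0115,0,0.0],[0,0.154,0]],
    [-1,[0.0115,0,0.02],[0,0.154,0]],
    [-1,[0.0114,0,0.035],[0,0.154,0]],
    [-1,[0.0114,0,0.035],[0,0.154,0]]
  ]
}}

```text
clock: 3.8
ee_pos: [0.6108, 0.177, 0.0012]
tcp_rot: [-0.226, 2.889, 0.029]
force: [-0.2, -0.3, 0.4]
grip_width: 0.0856
```

```bash
python3 snap.py w3; python3 snap.py s3 scene;python3 - <<'E'
import cv2
s=cv2.imread("pics/s3_raw.png"); s=cv2.resize(s[180:260,270:360],None,fx=8,fy=7,interpolation=cv2.INTER_CUBIC);cv2.imwrite("pics/s3d.png",s)
E
```

```text
t 3.8 pos [0.6108 0.177  0.0012] rot [-0.226  2.889  0.029] w 0.0856 F [-0.2 -0.3  0.4] q [ 0.19  0.67  1.73 -0.02  0.5  -1.52]
t 3.85 pos [0.6107 0.1771 0.0022] rot [-0.226  2.889  0.029] w 0.0855 F [-0.5 -0.2 -0.1] q [ 0.19  0.67  1.73 -0.02  0.5  -1.52]
```

View pics/w3.png

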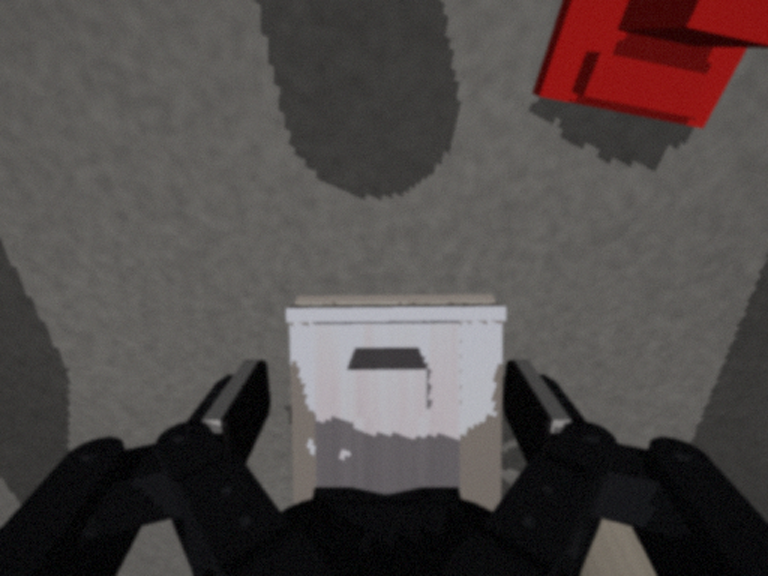

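View pics/s3d.png

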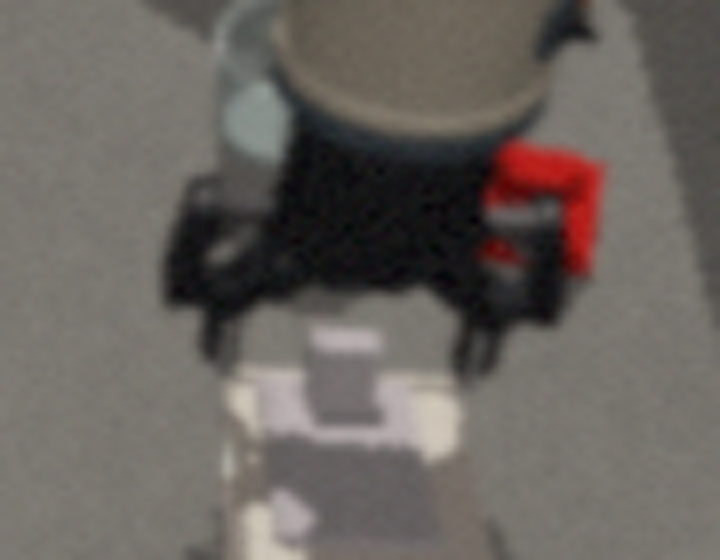

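Emit:
{"op": "send_rows", "data": {
  "motion": [
    [-1,[0,0,0.003],[0,0,0]],
    [1,[0,0,0.003],[0,0,0]],
    [1,[0,0,0.003],[0,0,0]],
    [1,[0,0,0.003],[0,0,0]],
    [1,[0,0,0.003],[0,0,0]],
    [1,[0,0,0.003],[0,0,0]],
    [1,[0,0,0.003],[0,0,0]],
    [1,[0,0,0.003],[0,0,0]]
  ],
  "newtons": 60
}}

```text
clock: 4.7
ee_pos: [0.6124, 0.1774, 0.0007]
tcp_rot: [-0.226, 2.888, 0.03]
force: [-2.6, -0.1, 6.4]
grip_width: 0.025
```

```bash
python3 snap.py w4
```

```text
t 4.7 pos [0.6124 0.1774 0.0007] rot [-0.226  2.888  0.03 ] w 0.025 F [-2.6 -0.1  6.4] q [ 0.19  0.67  1.73 -0.02  0.5  -1.52]
```

View pics/w4.png

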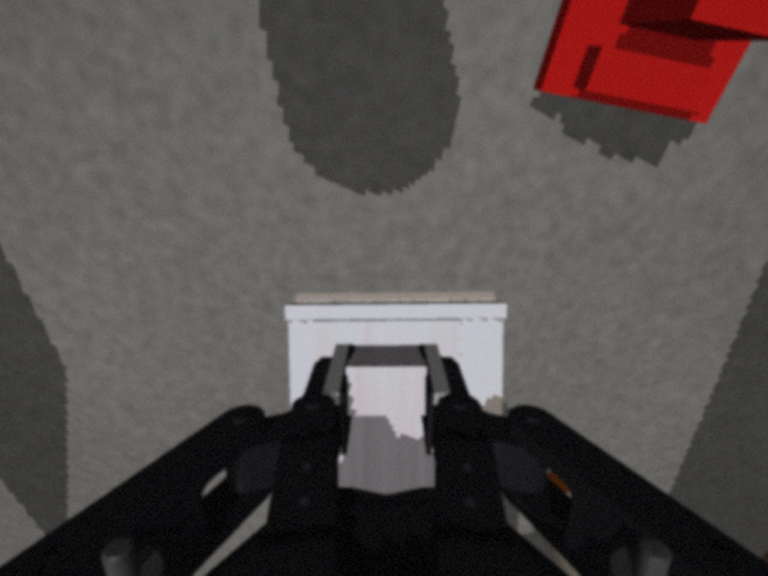

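```bash
python3 - <<'E'
from h import *
F=np.load("plate.npz")["F"]; C,o=cur()
np.savez("grip.npz",D=np.linalg.inv(C)@F)
G=C.copy(); G[2,3]+=.2; delta(C,G)
E
```

```text
shift [-0.0486, 0.0002, -0.194] turn [-0.0, -0.0, -0.0] rows>= 4.0
```

Emit:
{"op": "send_rows", "data": {
  "motion": [
    [1,[-0.005,0,-0.02],[0,0,0]],
    [1,[-0.015,0,-0.06],[0,0,0]],
    [1,[-0.027,0,-0.107],[0,0,0]],
    [1,[-0.039,0,-0.155],[0,0,0]],
    [1,[-0.049,0,-0.194],[0,0,0]],
    [1,[-0.049,0,-0.194],[0,0,0]],
    [1,[-0.049,0,-0.194],[0,0,0]]
  ],
  "newtons": 90
}}

```text
clock: 5.45
ee_pos: [0.6129, 0.1773, 0.201]
tcp_rot: [-0.226, 2.887, 0.03]
force: [0.4, -0.2, -1.6]
grip_width: 0.0241
```

```bash
python3 snap.py w5; python3 - <<'E'
from h import *
ph=np.load("fit1.npz")["ph"]; N=frame(*ph); N[2,3]=.04
D=np.load("grip.npz")["D"]; C,o=cur()
G0=N@np.linalg.inv(D); print("final place tcp",G0[:3,3],G0[:3,2]); 
G=G0.copy(); G[2,3]+=.21; delta(C,G)
E
```

```text
t 5.45 pos [0.6129 0.1773 0.201 ] rot [-0.226  2.887  0.03 ] w 0.0241 F [ 0.4 -0.2 -1.6] q [ 0.19  0.39  1.54 -0.01  0.96 -1.53]
final place tcp [ 0.5049532  -0.15049645  0.01465585] [-0.23495221  0.0526577  -0.97057953]
shift [0.1462, -0.3068, -0.0626] turn [0.0025, 0.3065, 0.2494] rows>= 6.9
```

View pics/w5.png

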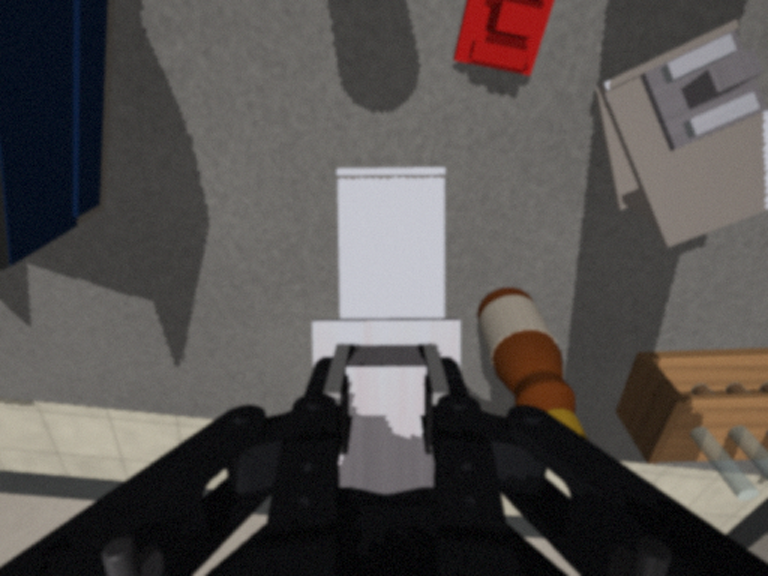

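```bash
python3 - <<'E'
from h import *
ph=np.load("fit1.npz")["ph"]; N=frame(*ph); N[2,3]=.04
D=np.load("grip.npz")["D"]; C,o=cur()
G0=N@np.linalg.inv(D)
G=C.copy(); G[2,3]+=.05; delta(C,G)
G=G0.copy(); G[2,3]+=.25; delta(C,G)
E
```

```text
shift [-0.0121, 0.0001, -0.0485] turn [-0.0, -0.0, -0.0] rows>= 1.0
shift [0.1366, -0.3068, -0.1014] turn [0.0025, 0.3065, 0.2494] rows>= 7.0
```

Emit:
{"op": "send_rows", "data": {
  "motion": [
    [1,[-0.012,0,-0.048],[0,0,0]],
    [1,[0.137,-0.307,-0.101],[0.0025,0.3065,0.249]],
    [1,[0.137,-0.307,-0.101],[0.0025,0.3065,0.249]],
    [1,[0.137,-0.307,-0.101],[0.0025,0.3065,0.249]],
    [1,[0.137,-0.307,-0.101],[0.0025,0.3065,0.249]],
    [1,[0.137,-0.307,-0.101],[0.0025,0.3065,0.249]],
    [1,[0.137,-0.307,-0.101],[0.0025,0.3065,0.249]],
    [1,[0.137,-0.307,-0.101],[0.0025,0.3065,0.249]],
    [1,[0.137,-0.307,-0.101],[0.0025,0.3065,0.249]],
    [1,[0.137,-0.307,-0.101],[0.0025,0.3065,0.249]],
    [1,[0.137,-0.307,-0.101],[0.0025,0.3065,0.249]]
  ]
}}

```text
clock: 6.6
ee_pos: [0.5051, -0.1498, 0.2637]
tcp_rot: [-0.333, -2.88, -0.039]
force: [0.2, 0.3, -1.1]
grip_width: 0.0243
```

```bash
python3 snap.py w6;python3 snap.py s6 scene;python3 snap.py t6 top; python3 - <<'E'
from h import *
W=dict(np.load("pics/w6.npz")); D=np.load("grip.npz")["D"]; N=frame(*np.load("fit1.npz")["ph"])
im=cv2.imread("pics/w6.png"); F=W["C"]@D
def poly(P,c):
    p=((proj(np.array(P),W)+.5)*1.5).astype(int); cv2.polylines(im,[p.reshape(-1,1,2)],True,c,1)
poly(ap(F,np.array([[-56,30,6],[-56,-30,6],[56,-30,6],[56,30,6]])/1e3),(0,0,255))
poly(ap(N,np.array([[-65,39,50],[-65,-39,50],[65,-39,50],[65,39,50]])/1e3),(0,255,0))
poly(ap(N,np.array([[-97,107,110],[-97,-107,110],[97,-107,110],[97,107,110]])/1e3),(255,255,0))
cv2.imwrite("pics/w6o.png",im)
E
```

```text
t 6.6 pos [ 0.5051 -0.1498  0.2637] rot [-0.333 -2.88  -0.039] w 0.0243 F [ 0.2  0.3 -1.1] q [-0.38  0.43  1.28 -0.04  1.66 -1.72]
t 6.65 pos [ 0.5053 -0.1496  0.2639] rot [-0.332 -2.88  -0.038] w 0.024 F [ 0.2  0.2 -1.5] q [-0.38  0.43  1.28 -0.04  1.67 -1.72]
t 6.7 pos [ 0.5054 -0.1495  0.2642] rot [-0.332 -2.88  -0.038] w 0.0245 F [ 0.4 -0.6 -1.6] q [-0.37  0.43  1.28 -0.04  1.67 -1.72]
```

View pics/w6o.png

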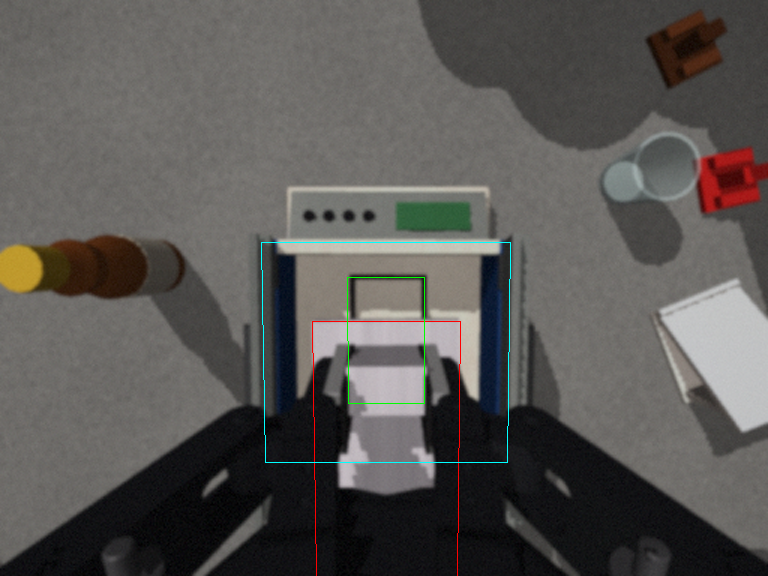

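View pics/s6.png

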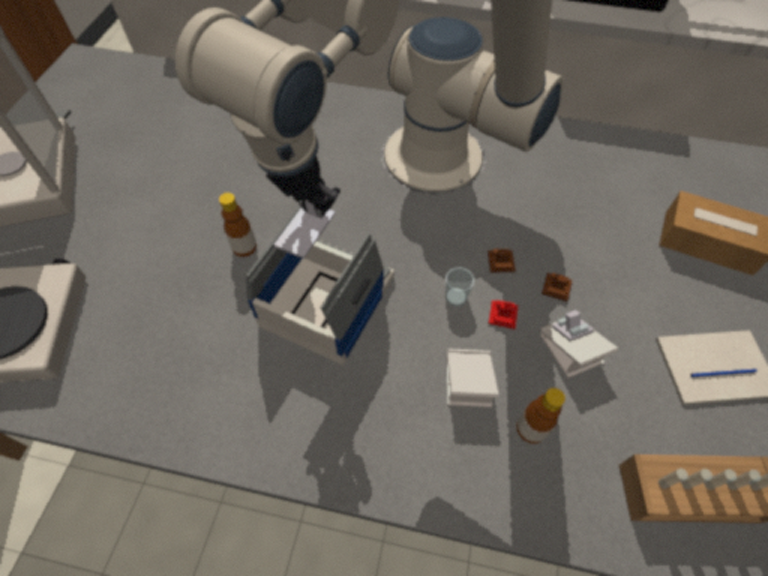

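```bash
python3 - <<'E'
import cv2
s=cv2.imread("pics/w6_raw.png"); s=cv2.resize(s[120:230,160:360],None,fx=4,fy=4,interpolation=cv2.INTER_CUBIC);cv2.imwrite("pics/w6d.png",s)
s=cv2.imread("pics/w6_raw.png"); s=cv2.resize(s[172:222,215:300],None,fx=9,fy=9,interpolation=cv2.INTER_CUBIC);cv2.imwrite("pics/w6e.png",s)
E
```

```text
(no output)
```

View pics/w6d.png

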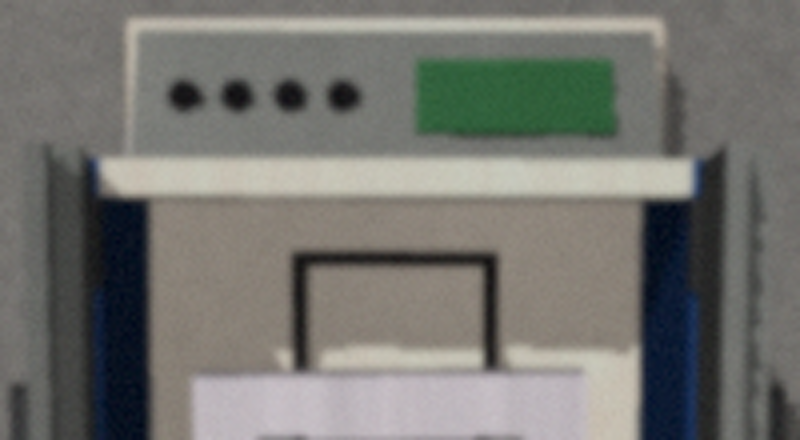

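View pics/w6e.png

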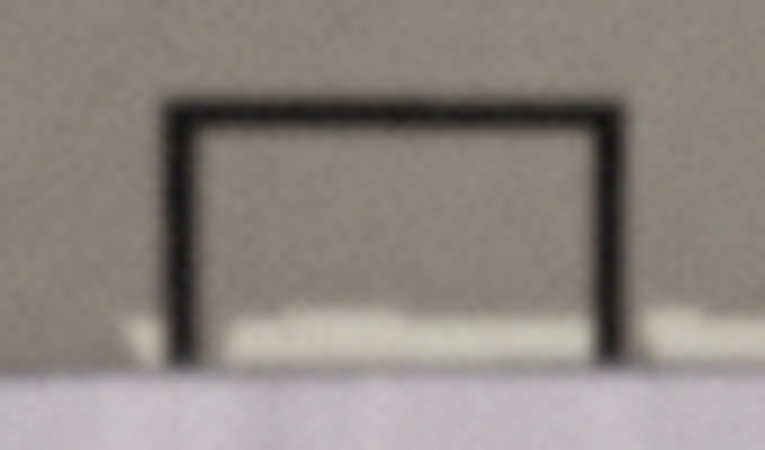

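```bash
cat > fit3.py <<'E'
from h import *
W=dict(np.load("pics/w6.npz"))
c=un([(163,99),(625,99)],(215,172),9); P=np.array([[-65,-39,50],[-65,39,50]])/1e3
sd=un([(167,350),(628,350)],(215,172),9)
def line(px,y,p):
    a,b=proj(ap(frame(*p),np.array([[-65,y,50],[-20,y,50]])/1e3),W); t=(px[1]-a[1])/(b[1]-a[1]); return (a+(b-a)*t)[0]-px[0]
def g(p): return np.r_[(proj(ap(frame(*p),P),W)-c).ravel(),line(sd[0],-.039,p),line(sd[1],.039,p)]
ph0=np.load("fit1.npz")["ph"]; print("old",ph0,g(ph0).round(2))
r=least_squares(g,ph0);print(r.x,r.fun.round(2))
N=frame(*ph0); print("shift in phot axes mm",(1e3*(np.linalg.inv(N)@np.r_[r.x[:2],0,1])[:2]).round(1),"dyaw deg",np.degrees(r.x[2]-ph0[2]))
np.savez("ph.npz",ph=r.x)
D=np.load("grip.npz")["D"]
# check held plate: near edge corners predicted vs observed in w6d (193,375),(583,375)
F=W["C"]@D; print(proj(ap(F,np.array([[-56,-30,6],[-56,30,6]])/1e3),W), un([(192,375),(584,374)],(160,120),4))
E
python3 fit3.py
```

```text
old [ 0.55242185 -0.16135749 -0.23043232] [ -1.34   1.87  -1.21   1.8   23.96 -27.21]
[ 0.55025839 -0.15840567 -0.22644499] [  0.05   0.14   0.2   -0.14  25.46 -25.71]
shift in phot axes mm [-2.8  2.4] dyaw deg 0.22845701963284454
[[207.78241269 214.01470997]
 [306.23743009 213.82650207]] [[207.625 213.375]
 [305.625 213.125]]
```

```bash
sed -i 's/line(sd\[0\],-.039,p),line(sd\[1\],.039,p)/line(sd[0],-39,p),line(sd[1],39,p)/' fit3.py; python3 fit3.py; cat >> fit3.py <<'E'
N=frame(*np.load("ph.npz")["ph"]); N[2,3]=.04
G0=N@np.linalg.inv(D); C=W["C"]
for h in(.25,.06,.012,0): G=G0.copy(); G[2,3]+=h; delta(C,G)
E
python3 fit3.py|tail -4
```

```text
old [ 0.55242185 -0.16135749 -0.23043232] [-1.34  1.87 -1.21  1.8  -1.59 -1.66]
[ 0.55025655 -0.15841372 -0.22652671] [ 0.05  0.14  0.2  -0.14 -0.09 -0.16]
shift in phot axes mm [-2.8  2.4] dyaw deg 0.22377494257009717
[[207.78241269 214.01470997]
 [306.23743009 213.82650207]] [[207.625 213.375]
 [305.625 213.125]]
shift [0.0029, 0.0015, -0.0003] turn [0.0011, -0.0006, -0.0016] rows>= 0.1
shift [-0.043, 0.0018, 0.1841] turn [0.0011, -0.0006, -0.0016] rows>= 3.8
shift [-0.0546, 0.0018, 0.2307] turn [0.0011, -0.0006, -0.0016] rows>= 4.7
shift [-0.0575, 0.0018, 0.2423] turn [0.0011, -0.0006, -0.0016] rows>= 5.0
```

Emit:
{"op": "send_rows", "data": {
  "motion": [
    [1,[-0.009,0.0018,0.04],[0.001,0,-0.0016]],
    [1,[-0.02,0.0018,0.085],[0.001,0,-0.0016]],
    [1,[-0.031,0.0018,0.13],[0.001,0,-0.0016]],
    [1,[-0.043,0.0018,0.184],[0.001,0,-0.0016]],
    [1,[-0.05,0.0018,0.211],[0.001,0,-0.0016]],
    [1,[-0.0536,0.0018,0.2267],[0.001,0,-0.0016]],
    [1,[-0.0536,0.0018,0.2267],[0.001,0,-0.0016]],
    [1,[-0.0536,0.0018,0.2267],[0.001,0,-0.0016]],
    [1,[-0.0536,0.0018,0.2267],[0.001,0,-0.0016]]
  ]
}}

```text
clock: 7.65
ee_pos: [0.5042, -0.1489, 0.033]
tcp_rot: [-0.33, -2.884, -0.035]
force: [-0.1, -0.4, -2.4]
grip_width: 0.0241
```

```bash
python3 snap.py w7; python3 - <<'E'
import cv2
s=cv2.imread("pics/w7_raw.png"); s=cv2.resize(s[150:260,165:350],None,fx=4.3,fy=4.3,interpolation=cv2.INTER_CUBIC);cv2.imwrite("pics/w7d.png",s)
E
```

```text
t 7.65 pos [ 0.5042 -0.1489  0.033 ] rot [-0.33  -2.884 -0.035] w 0.0241 F [-0.1 -0.4 -2.4] q [-0.37  0.68  1.54 -0.04  1.16 -1.7 ]
```

View pics/w7d.png

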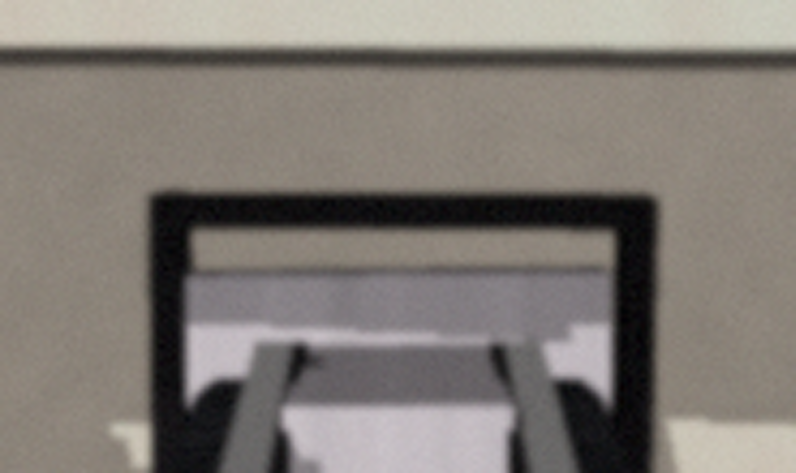

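```bash
cat > fit4.py <<'E'
from h import *
W=dict(np.load("pics/w7.npz")); D=np.load("grip.npz")["D"];C=W["C"]
off=(165,150);k=4.3
c=un([(151,195),(657,195),(189,228),(614,228)],off,k); P=np.array([[-65,-39,50],[-65,39,50],[-60,-34,50],[-60,34,50]])/1e3
g=lambda p:np.r_[(proj(ap(frame(*p),P),W)-c).ravel()]
p0=np.load("ph.npz")["ph"]; print("resid",g(p0).round(2))
r=least_squares(g,p0); print(r.x,r.fun.round(2))
F=C@D
pc=un([(186,270),(613,269)],off,k); print("plate pred",proj(ap(F,np.array([[-56,-30,6],[-56,30,6]])/1e3),W),"obs",pc)
for p in(p0,r.x):
    N=frame(*p);N[2,3]=.04; M=np.linalg.inv(N)@F; print((M[:3,3]*1e3).round(1),np.degrees(R.from_matrix(M[:3,:3]).as_rotvec()).round(2))
E
python3 fit4.py
```

```text
resid [-0.55 -0.11 -0.03 -0.36 -1.72 -0.27  2.3  -0.47]
[ 0.55042638 -0.15860617 -0.22892795] [-0.54  0.06 -0.03  0.1  -1.72 -0.08  2.28 -0.03]
plate pred [[207.7875972  214.00628215]
 [306.24298224 213.81865789]] obs [[207.87209302 212.40697674]
 [307.1744186  212.1744186 ]]
[ 1.6 -0.8 18.5] [-0.04 -0.17  0.  ]
[ 1.4 -0.6 18.5] [-0.04 -0.17  0.14]
```

```bash
python3 - <<'E'
from h import *
C,o=cur(); N=frame(*np.load("ph.npz")["ph"])
for h in(.010,.0165,.0185):
    w=N[:3,:3]@np.array([-.0006,.0007,-h]); print(h,(C[:3,:3].T@w).round(4).tolist())
E
```

```text
0.01 [-0.0018, 0.0007, 0.0099]
0.0165 [-0.0033, 0.0008, 0.0162]
0.0185 [-0.0038, 0.0008, 0.0181]
```

Emit:
{"op": "send_rows", "data": {
  "motion": [
    [1,[-0.0018,0.0007,0.007],[0,0,0]],
    [1,[-0.0025,0.0007,0.012],[0,0,0]],
    [1,[-0.0033,0.0008,0.0162],[0,0,0]],
    [1,[-0.0037,0.0008,0.0175],[0,0,0]],
    [1,[-0.0037,0.0008,0.0175],[0,0,0]],
    [1,[-0.0037,0.0008,0.0175],[0,0,0]]
  ]
}}

```text
clock: 8.3
ee_pos: [0.5027, -0.148, 0.015]
tcp_rot: [-0.331, -2.881, -0.036]
force: [-4.2, 1.7, 25.5]
grip_width: 0.0245
```

```bash
python3 snap.py w8; python3 - <<'E'
import cv2
s=cv2.imread("pics/w8_raw.png"); s=cv2.resize(s[150:260,165:350],None,fx=4.3,fy=4.3,interpolation=cv2.INTER_CUBIC);cv2.imwrite("pics/w8d.png",s)
E
```

```text
t 8.3 pos [ 0.5027 -0.148   0.015 ] rot [-0.331 -2.881 -0.036] w 0.0245 F [-4.2  1.7 25.5] q [-0.37  0.71  1.55 -0.04  1.13 -1.69]
```

View pics/w8d.png

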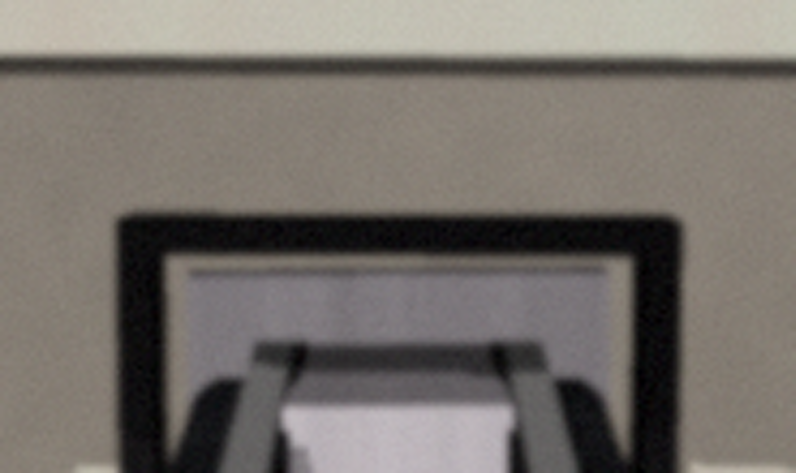

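Emit:
{"op": "send_rows", "data": {
  "motion": [
    [1,[0.0002,0,-0.001],[0,0,0]],
    [0.2,[0.0002,0,-0.001],[0,0,0]],
    [-0.2,[0.0005,0,-0.003],[0,0,0]],
    [-1,[0.001,0,-0.006],[0,0,0]],
    [-1,[0.002,0,-0.01],[0,0,0]],
    [-1,[0.003,0,-0.014],[0,0,0]],
    [-1,[0.009,0,-0.04],[0,0,0]],
    [-1,[0.018,0,-0.08],[0,0,0]],
    [-1,[0.03,0,-0.13],[0,0,0]],
    [-1,[0.042,0,-0.18],[0,0,0]],
    [-1,[0.052,0,-0.22],[0,0,0]],
    [-1,[0.052,0,-0.22],[0,0,0]]
  ]
}}

```text
clock: 9.55
ee_pos: [0.5076, -0.1487, 0.2459]
tcp_rot: [-0.332, -2.891, -0.032]
force: [0.3, 0.1, -0.6]
grip_width: 0.0855
```

```bash
python3 snap.py w9
```

```text
t 9.55 pos [ 0.5076 -0.1487  0.2459] rot [-0.332 -2.891 -0.032] w 0.0855 F [ 0.3  0.1 -0.6] q [-0.37  0.44  1.31 -0.04  1.61 -1.71]
```

View pics/w9.png

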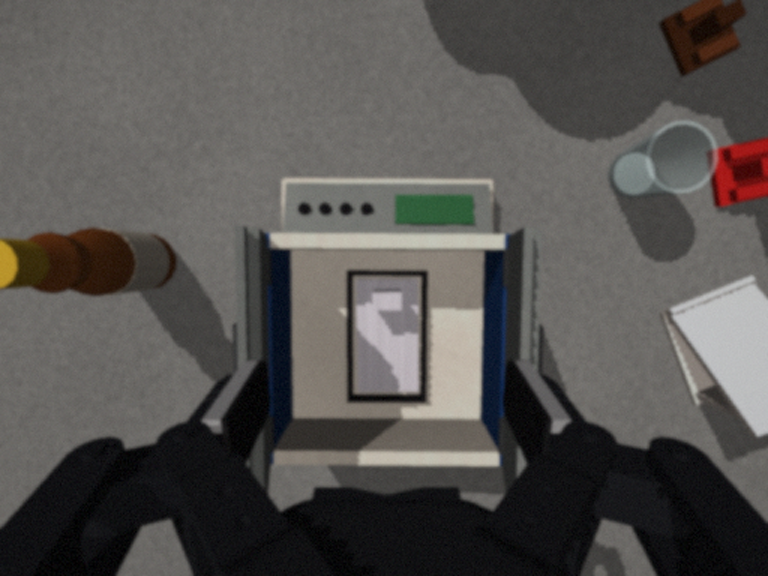

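```bash
python3 - <<'E'
import cv2
s=cv2.imread("pics/w9_raw.png"); s=cv2.resize(s[170:280,220:300],None,fx=7,fy=5.4,interpolation=cv2.INTER_CUBIC)
s=cv2.imread("pics/w9_raw.png"); s=cv2.resize(s[172:278,220:300],None,fx=5.6,fy=5.6,interpolation=cv2.INTER_CUBIC);cv2.imwrite("pics/w9d.png",s)
E
```

```text
(no output)
```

View pics/w9d.png

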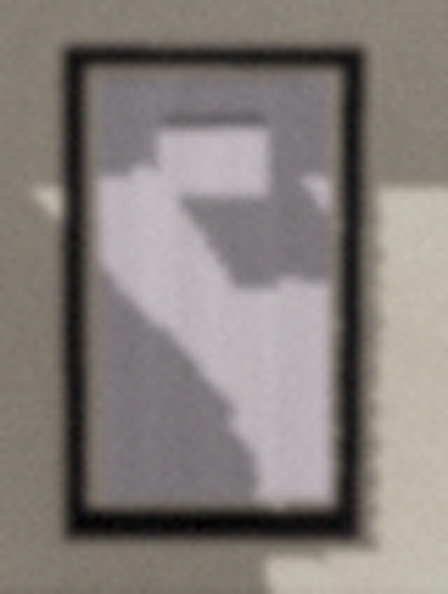

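```bash
python3 - <<'E'
from h import *
W=dict(np.load("pics/w9.npz"))
c=un([(63,47),(365,47),(360,536),(68,537)],(220,172),5.6); P=np.array([[-65,-39,50],[-65,39,50],[65,39,50],[65,-39,50]])/1e3
g=lambda p:np.r_[(proj(ap(frame(*p),P),W)-c).ravel()]
p0=np.load("ph.npz")["ph"]; print(g(p0).round(2)); r=least_squares(g,p0); print(p0,r.x,r.fun.round(2))
np.savez("ph2.npz",ph=r.x)
c=un([(97,72),(330,72),(330,502),(98,502)],(220,172),5.6);Q=np.array([[-56,-30,46],[-56,30,46],[56,30,46],[56,-30,46]])/1e3
g2=lambda p:(proj(ap(frame(*p),Q),W)-c).ravel()
s=least_squares(g2,p0);print("plate",s.x,s.fun.round(2), "in nest mm",ap(np.linalg.inv(frame(*r.x)),[*s.x[:2],0])*1e3)
# carrier view
d=np.load("fit1.npz"); F=frame(*d["B"])@B; C,o=cur()
blk=ap(F,[-.03,0,.042])[0]; R0=toolR(-F[:3,2],F[:3,1]); Rm=tilt(R0,np.radians(14))
up=C.copy(); up[2,3]+=.03; delta(C,up)
G=Tm(ap(F,[-.03,0,.11])[0]+TIP*Rm[:,2],Rm); print(G[:3,3],blk); delta(C,G)
E
```

```text
[ 0.02 -0.03 -0.01 -0.18  0.48  0.27  0.01  0.14]
[ 0.55025655 -0.15841372 -0.22652671] [ 0.55015027 -0.15858241 -0.22863145] [-0.01 -0.13 -0.05 -0.17  0.26  0.28 -0.21  0.04]
plate [ 0.54942013 -0.15848244 -0.22819451] [ 0.32  0.97 -0.31  0.93 -0.64 -0.98  0.64 -1.  ] in nest mm [[-0.73379789 -0.0681118   0.        ]]
shift [0.007, -0.0001, -0.0292] turn [0.0, -0.0, 0.0] rows>= 0.6
[0.46881605 0.35451622 0.09028767] [0.48666742 0.366965   0.07099965]
shift [0.1108, 0.4819, 0.1818] turn [-0.0045, -0.2889, -0.5377] rows>= 10.5
```

Emit:
{"op": "send_rows", "data": {
  "motion": [
    [-1,[0.007,0,-0.029],[0,0,0]],
    [-1,[0.111,0.482,0.182],[-0.0045,-0.289,-0.538]],
    [-1,[0.111,0.482,0.182],[-0.0045,-0.289,-0.538]],
    [-1,[0.111,0.482,0.182],[-0.0045,-0.289,-0.538]],
    [-1,[0.111,0.482,0.182],[-0.0045,-0.289,-0.538]],
    [-1,[0.111,0.482,0.182],[-0.0045,-0.289,-0.538]],
    [-1,[0.111,0.482,0.182],[-0.0045,-0.289,-0.538]],
    [-1,[0.111,0.482,0.182],[-0.0045,-0.289,-0.538]],
    [-1,[0.111,0.482,0.182],[-0.0045,-0.289,-0.538]],
    [-1,[0.111,0.482,0.182],[-0.0045,-0.289,-0.538]],
    [-1,[0.111,0.482,0.182],[-0.0045,-0.289,-0.538]],
    [-1,[0.111,0.482,0.182],[-0.0045,-0.289,-0.538]],
    [-1,[0.111,0.482,0.182],[-0.0045,-0.289,-0.538]],
    [-1,[0.111,0.482,0.182],[-0.0045,-0.289,-0.538]],
    [-1,[0.111,0.482,0.182],[-0.0045,-0.289,-0.538]]
  ]
}}

```text
clock: 11.1
ee_pos: [0.4663, 0.3546, 0.0882]
tcp_rot: [-0.872, 2.778, 0.112]
force: [-0.3, 0.1, 0.8]
grip_width: 0.0855
```

```bash
python3 snap.py w10; python3 - <<'E'
import cv2
s=cv2.imread("pics/w10_raw.png"); s=cv2.resize(s[160:290,190:325],None,fx=5.5,fy=5.5,interpolation=cv2.INTER_CUBIC)
s=(255*(s/255.)**1.5).astype('uint8')
cv2.imwrite("pics/w10d.png",s[:600])
E
```

```text
t 11.1 pos [0.4663 0.3546 0.0882] rot [-0.872  2.778  0.112] w 0.0855 F [-0.3  0.1  0.8] q [ 0.53  0.48  1.79  0.04  0.64 -1.67]
```

View pics/w10.png

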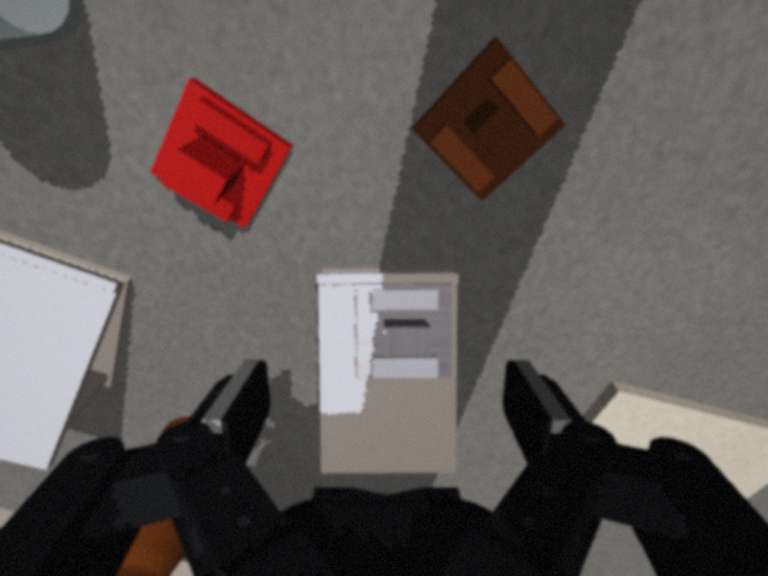

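View pics/w10d.png

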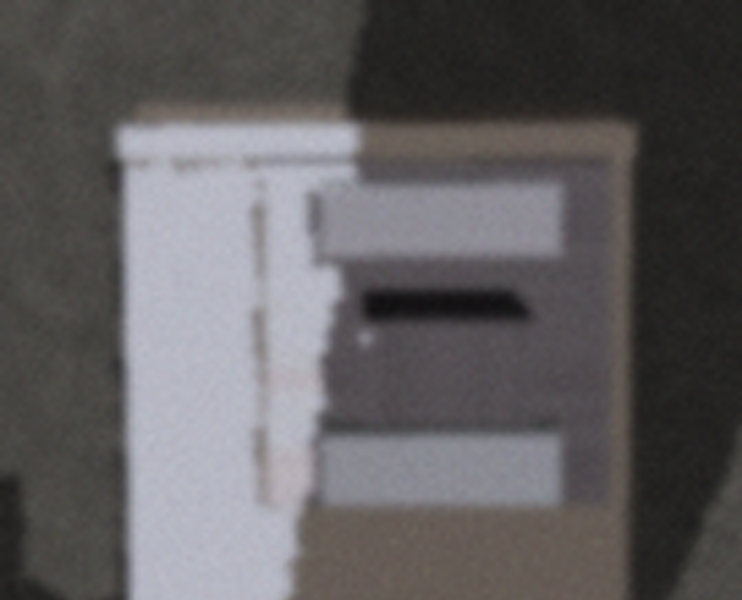

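```bash
cat > fit5.py <<'E'
from h import *
W=dict(np.load("pics/w10.npz"))
px=un([(612,158),(609,503),(272,505),(325,183),(562,183),(562,256),(325,257),(322,433),(562,433),(562,505),(320,506),(365,290),(512,290),(363,320),(530,320)],(190,160),5.5)
P=np.array([[-30,30,8],[30,30,8],[30,-30,8],[-27,-20,18],[-27,20,18],[-15,20,18],[-15,-20,18],[15,-20,18],[15,20,18],[27,20,18],[27,-20,18],[-8,-13,8],[-8,13,8],[-8,-13,42],[-8,13,42]])/1e3
def F(p):
    M=frame(p[0],p[1],p[3])@B; M[2,3]=p[2]; return M
g=lambda p:(proj(ap(F(p),P),W)-px).ravel()
r=least_squares(g,[.5,.37,.04,.609],loss='soft_l1'); print(r.x.round(4),r.fun.round(1).reshape(-1,2).tolist())
Fc=F(r.x); np.savez("carr.npz",F=Fc)
d=np.load("fit1.npz"); print("in bed",(ap(np.linalg.inv(frame(*d["B"])@B),Fc[:3,3])*1e3).round(1))
C=W["C"]; R0=toolR(-Fc[:3,2],Fc[:3,1]); Rm=tilt(R0,np.radians(14))
for h in(.075,.030,.016):
    G=Tm(ap(Fc,[0,0,h])[0]+TIP*Rm[:,2],Rm); delta(C,G)
E
python3 fit5.py
```

```text
[0.496  0.3898 0.0325 0.6101] [[-0.0, 0.8], [0.2, 0.1], [-0.6, 0.1], [-0.6, 0.3], [-0.1, 0.1], [-0.1, -0.2], [-0.5, -0.1], [0.2, 0.2], [-0.2, -0.1], [-0.2, -0.4], [0.7, -0.3], [-0.1, -0.1], [0.3, -0.2], [0.1, 0.0], [1.1, -0.1]]
in bed [[-29.8  13.4  -1.7]]
shift [-0.0117, 0.0117, 0.034] turn [0.0027, -0.0026, -0.0015] rows>= 0.8
shift [-0.0228, 0.0115, 0.0777] turn [0.0027, -0.0026, -0.0015] rows>= 1.6
shift [-0.0262, 0.0115, 0.0912] turn [0.0027, -0.0026, -0.0015] rows>= 1.9
```

Emit:
{"op": "send_rows", "data": {
  "motion": [
    [-1,[-0.0117,0.0115,0.034],[0.0027,-0.0026,-0.0015]],
    [-1,[-0.018,0.0115,0.06],[0.0027,-0.0026,-0.0015]],
    [-1,[-0.0235,0.0115,0.0806],[0.0027,-0.0026,-0.0015]],
    [-1,[-0.0235,0.0115,0.0806],[0.0027,-0.0026,-0.0015]],
    [-1,[-0.0235,0.0115,0.0806],[0.0027,-0.0026,-0.0015]]
  ]
}}

```text
clock: 11.65
ee_pos: [0.4943, 0.3883, 0.0163]
tcp_rot: [-0.872, 2.772, 0.107]
force: [-0.5, 0.1, 0.3]
grip_width: 0.0851
```

```bash
python3 snap.py w11; python3 - <<'E'
from h import *
C,o=cur(); Fc=np.load("carr.npz")["F"]; R0=toolR(-Fc[:3,2],Fc[:3,1]); Rm=tilt(R0,np.radians(14))
delta(C,Tm(ap(Fc,[0,0,.027])[0]+TIP*Rm[:,2],Rm))
E
```

```text
t 11.65 pos [0.4943 0.3883 0.0163] rot [-0.872  2.772  0.107] w 0.0851 F [-0.5  0.1  0.3] q [ 0.56  0.64  1.74  0.02  0.52 -1.63]
shift [0.0008, 0.0001, 0.0011] turn [-0.0, 0.0009, -0.0002] rows>= 0.0
```

View pics/w11.png

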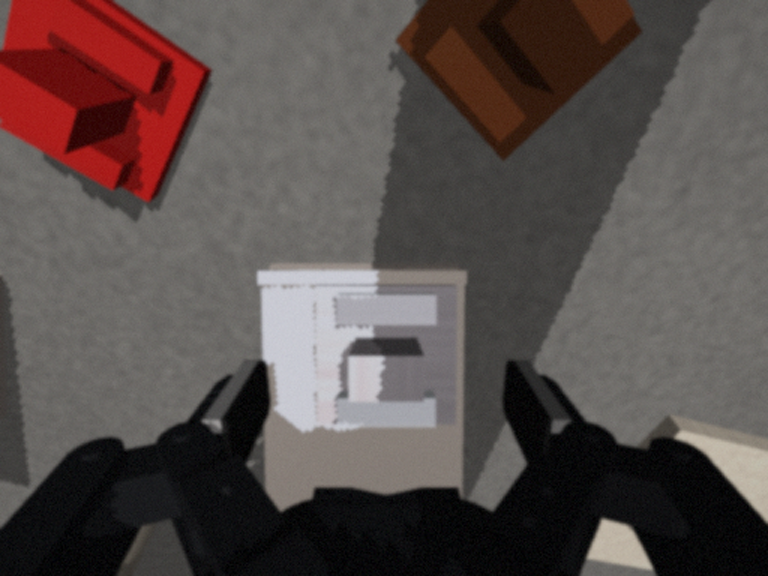

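Emit:
{"op": "send_rows", "data": {
  "motion": [
    [1,[0,0,0],[0,0,0]],
    [1,[0,0,0],[0,0,0]],
    [1,[0,0,0],[0,0,0]],
    [1,[0,0,0],[0,0,0]],
    [1,[0,0,0],[0,0,0]],
    [1,[0,0,0],[0,0,0]]
  ],
  "newtons": 80
}}

```text
clock: 12.3
ee_pos: [0.4942, 0.3893, 0.0165]
tcp_rot: [-0.873, 2.771, 0.108]
force: [-4.8, -3.2, 12.2]
grip_width: 0.0239
```

```bash
python3 snap.py w12; python3 - <<'E'
import cv2
s=cv2.imread("pics/w12_raw.png"); s=cv2.resize(s[160:290,165:325],None,fx=4.6,fy=4.6,interpolation=cv2.INTER_CUBIC)
cv2.imwrite("pics/w12d.png",s)
from h import *
C,o=cur(); G=C.copy(); G[2,3]+=.2; delta(C,G)
E
```

```text
t 12.3 pos [0.4942 0.3893 0.0165] rot [-0.873  2.771  0.108] w 0.0239 F [-4.8 -3.2 12.2] q [ 0.57  0.64  1.74  0.02  0.52 -1.63]
shift [-0.0487, -0.0, -0.194] turn [-0.0, 0.0, -0.0] rows>= 4.0
```

View pics/w12d.png

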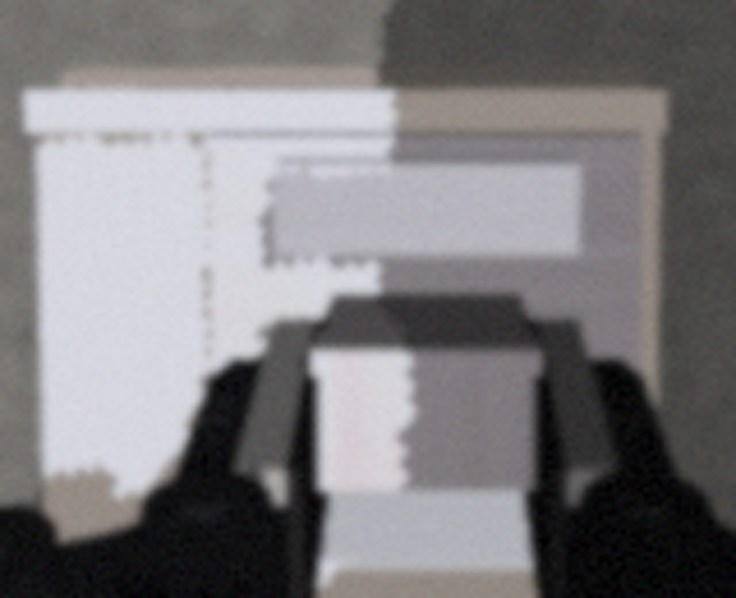

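Emit:
{"op": "send_rows", "data": {
  "motion": [
    [1,[-0.005,0,-0.02],[0,0,0]],
    [1,[-0.015,0,-0.06],[0,0,0]],
    [1,[-0.027,0,-0.107],[0,0,0]],
    [1,[-0.039,0,-0.155],[0,0,0]],
    [1,[-0.051,0,-0.204],[0,0,0]],
    [1,[-0.061,0,-0.243],[0,0,0]],
    [1,[-0.061,0,-0.243],[0,0,0]],
    [1,[-0.061,0,-0.243],[0,0,0]]
  ]
}}

```text
clock: 13.15
ee_pos: [0.4944, 0.3894, 0.2669]
tcp_rot: [-0.873, 2.77, 0.108]
force: [-0.4, -0.2, -1.3]
grip_width: 0.0243
```

```bash
python3 snap.py w13; python3 - <<'E'
import cv2
s=cv2.imread("pics/w13_raw.png"); s=cv2.resize(s[160:290,165:325],None,fx=4.6,fy=4.6,interpolation=cv2.INTER_CUBIC)
cv2.imwrite("pics/w13d.png",s)
E
```

```text
t 13.15 pos [0.4944 0.3894 0.2669] rot [-0.873  2.77   0.108] w 0.0243 F [-0.4 -0.2 -1.3] q [ 0.57  0.31  1.47  0.01  1.11 -1.62]
```

View pics/w13d.png

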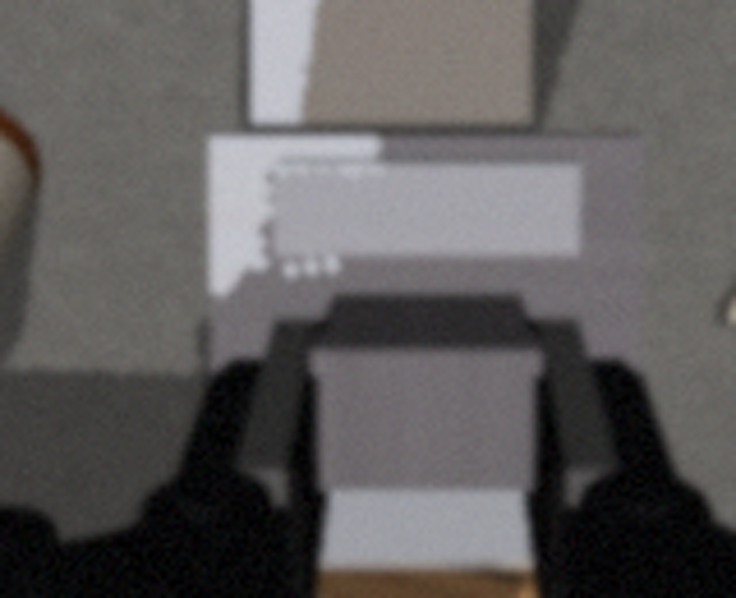

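```bash
cat > fit6.py <<'E'
from h import *
W=dict(np.load("pics/w13.npz")); C=W["C"]
px=un([(208,133),(642,133),(270,163),(581,163),(581,255),(270,255),(335,297),(520,297),(311,348),(541,348)],(165,160),4.6)
P=np.array([[-30,-30,8],[-30,30,8],[-27,-20,18],[-27,20,18],[-15,20,18],[-15,-20,18],[-8,-13,8],[-8,13,8],[-8,-13,42],[-8,13,42]])/1e3
D0=np.linalg.inv(np.load("pics/w12.npz")["C"])@np.load("carr.npz")["F"]
def Df(p):
    M=D0.copy(); M[:3,3]+=p[:3]; M[:3,:3]=M[:3,:3]@R.from_rotvec(p[3:]).as_matrix(); return M
g=lambda p:np.r_[(proj(ap(C@Df(p),P),W)-px).ravel(),p[3:]/.02]
r=least_squares(g,np.zeros(6),loss='soft_l1',x_scale=.01); print((r.x[:3]*1e3).round(2),np.degrees(r.x[3:]).round(2),r.fun[:20].round(1).tolist()); print(g(np.zeros(6))[:20].round(1).tolist())
D=Df(r.x); np.savez("gripc.npz",D=D); print(np.degrees(R.from_matrix(D[:3,:3]).as_euler('xyz')))
N=frame(*np.load("ph2.npz")["ph"]); N[2,3]=.046; T0=N.copy(); T0[:3,3]=ap(N,[.016,0,0])[0]
G0=T0@np.linalg.inv(D); print(G0[:3,3],G0[:3,2])
C,o=cur()
for h in(.25,): G=G0.copy();G[2,3]+=h; delta(C,G)
np.savez("place.npz",G0=G0)
E
python3 fit6.py
```

```text
[ 1.07  0.61 -2.57] [ 0.01 -0.33  0.04] [-0.1, 0.6, 0.5, 0.5, 0.3, -0.0, -0.2, -0.1, -0.3, -0.1, 0.5, -0.0, -0.6, -0.5, -0.0, -0.6, -0.5, 0.2, 0.4, 0.1]
[-0.3, 1.1, -1.2, 1.0, -0.1, 0.5, -1.7, 0.4, -1.8, 0.1, 0.0, 0.1, -1.2, -0.6, -1.3, -0.6, -1.1, 0.2, -1.2, 0.2]
[179.99481233  14.25040916 179.98889745]
[ 0.55720536 -0.16022428  0.02996469] [-0.23973462  0.0558764  -0.96922915]
shift [0.2517, -0.4863, -0.0777] turn [-0.0012, 0.2949, 0.5396] rows>= 11.1
```

Emit:
{"op": "send_rows", "data": {
  "motion": [
    [1,[0.252,-0.486,-0.078],[-0.001,0.295,0.5395]],
    [1,[0.252,-0.486,-0.078],[-0.001,0.295,0.5395]],
    [1,[0.252,-0.486,-0.078],[-0.001,0.295,0.5395]],
    [1,[0.252,-0.486,-0.078],[-0.001,0.295,0.5395]],
    [1,[0.252,-0.486,-0.078],[-0.001,0.295,0.5395]],
    [1,[0.252,-0.486,-0.078],[-0.001,0.295,0.5395]],
    [1,[0.252,-0.486,-0.078],[-0.001,0.295,0.5395]],
    [1,[0.252,-0.486,-0.078],[-0.001,0.295,0.5395]],
    [1,[0.252,-0.486,-0.078],[-0.001,0.295,0.5395]],
    [1,[0.252,-0.486,-0.078],[-0.001,0.295,0.5395]],
    [1,[0.252,-0.486,-0.078],[-0.001,0.295,0.5395]],
    [1,[0.252,-0.486,-0.078],[-0.001,0.295,0.5395]],
    [1,[0.252,-0.486,-0.078],[-0.001,0.295,0.5395]],
    [1,[0.252,-0.486,-0.078],[-0.001,0.295,0.5395]],
    [1,[0.252,-0.486,-0.078],[-0.001,0.295,0.5395]],
    [1,[0.252,-0.486,-0.078],[-0.001,0.295,0.5395]]
  ]
}}

```text
clock: 14.8
ee_pos: [0.5572, -0.1588, 0.2807]
tcp_rot: [-0.328, -2.876, -0.042]
force: [0.3, -0.5, -1.0]
grip_width: 0.0238
```

```bash
python3 snap.py w14; python3 - <<'E'
from h import *
G0=np.load("place.npz")["G0"];C,o=cur()
for h in(.25,.14,.06,.022): G=G0.copy();G[2,3]+=h; delta(C,G)
E
```

```text
t 14.8 pos [ 0.5572 -0.1588  0.2807] rot [-0.328 -2.876 -0.042] w 0.0238 F [ 0.3 -0.5 -1. ] q [-0.36  0.51  1.11 -0.03  1.77 -1.71]
shift [-0.0004, -0.0013, 0.0008] turn [0.0002, 0.0005, 0.001] rows>= 0.0
shift [-0.0274, -0.0014, 0.1074] turn [0.0002, 0.0005, 0.001] rows>= 2.2
shift [-0.047, -0.0014, 0.185] turn [0.0002, 0.0005, 0.001] rows>= 3.8
shift [-0.0564, -0.0015, 0.2218] turn [0.0002, 0.0005, 0.001] rows>= 4.6
```

View pics/w14.png

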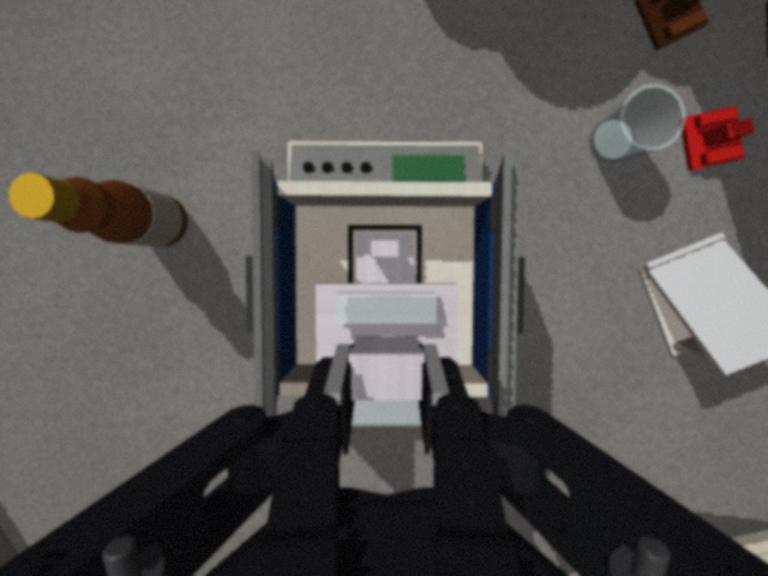

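Emit:
{"op": "send_rows", "data": {
  "motion": [
    [1,[-0.009,-0.001,0.04],[0,0,0.001]],
    [1,[-0.021,-0.001,0.085],[0,0,0.001]],
    [1,[-0.032,-0.001,0.13],[0,0,0.001]],
    [1,[-0.044,-0.001,0.174],[0,0,0.001]],
    [1,[-0.051,-0.001,0.202],[0,0,0.001]],
    [1,[-0.0564,-0.001,0.2215],[0,0,0.001]],
    [1,[-0.0564,-0.001,0.2215],[0,0,0.001]],
    [1,[-0.0564,-0.001,0.2215],[0,0,0.001]],
    [1,[-0.0564,-0.001,0.2215],[0,0,0.001]]
  ]
}}

```text
clock: 15.75
ee_pos: [0.5583, -0.1609, 0.0537]
tcp_rot: [-0.332, -2.878, -0.041]
force: [0.4, -0.1, -0.6]
grip_width: 0.024
```

```bash
python3 snap.py w15; python3 - <<'E'
import cv2
s=cv2.imread("pics/w15_raw.png"); s=cv2.resize(s[110:245,155:360],None,fx=3.9,fy=3.9,interpolation=cv2.INTER_CUBIC)
cv2.imwrite("pics/w15d.png",s)
from h import *
C,o=cur();F=C@np.load("gripc.npz")["D"];N=frame(*np.load("ph2.npz")["ph"]); N[2,3]=.046
print((ap(np.linalg.inv(N),F[:3,3])*1e3).round(1))
E
```

```text
t 15.75 pos [ 0.5583 -0.1609  0.0537] rot [-0.332 -2.878 -0.041] w 0.024 F [ 0.4 -0.1 -0.6] q [-0.36  0.72  1.37 -0.03  1.3  -1.69]
[[17.2 -0.5 23.7]]
```

View pics/w15d.png

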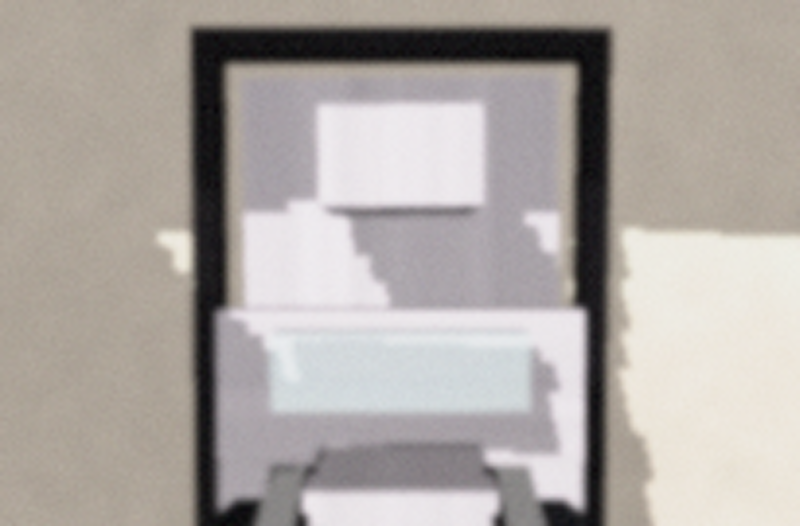

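```bash
python3 - <<'E'
from h import *
C,o=cur();N=frame(*np.load("ph2.npz")["ph"])
for h in(.01,.018,.0235): print(h,(C[:3,:3].T@(N[:3,:3]@np.array([-.0005,.0003,-h]))).round(4).tolist())
E
```

```text
0.01 [-0.0019, 0.0003, 0.0098]
0.018 [-0.0039, 0.0003, 0.0176]
0.0235 [-0.0052, 0.0003, 0.0229]
```

Emit:
{"op": "send_rows", "data": {
  "motion": [
    [1,[-0.0019,0.0003,0.0098],[0,0,0]],
    [1,[-0.0039,0.0003,0.0176],[0,0,0]],
    [1,[-0.0046,0.0003,0.0203],[0,0,0]],
    [1,[-0.0046,0.0003,0.0203],[0,0,0]],
    [1,[-0.0046,0.0003,0.0203],[0,0,0]]
  ]
}}

```text
clock: 16.3
ee_pos: [0.5564, -0.1601, 0.0315]
tcp_rot: [-0.332, -2.875, -0.042]
force: [-3.0, 1.3, 7.1]
grip_width: 0.0241
```

```bash
python3 snap.py w16; python3 - <<'E'
import cv2
s=cv2.imread("pics/w16_raw.png"); s=cv2.resize(s[110:245,155:360],None,fx=3.9,fy=3.9,interpolation=cv2.INTER_CUBIC)
cv2.imwrite("pics/w16d.png",s)
E
```

```text
t 16.3 pos [ 0.5564 -0.1601  0.0315] rot [-0.332 -2.875 -0.042] w 0.0241 F [-3.   1.3  7.1] q [-0.36  0.74  1.38 -0.03  1.26 -1.69]
```

View pics/w16d.png

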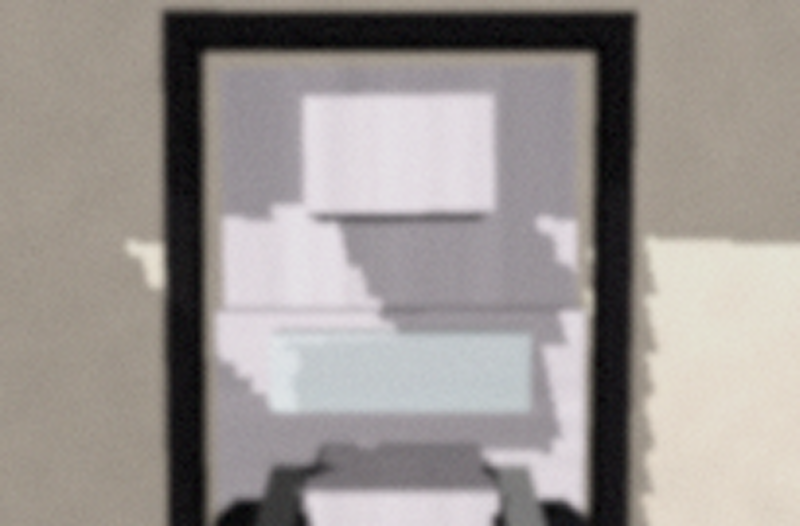

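Emit:
{"op": "send_rows", "data": {
  "motion": [
    [1,[0,0,0.0008],[0,0,0]],
    [1,[0,0,0.0008],[0,0,0]],
    [0.2,[0,0,0],[0,0,0]],
    [-0.2,[0.0003,0,-0.002],[0,0,0]],
    [-1,[0.001,0,-0.006],[0,0,0]],
    [-1,[0.002,0,-0.01],[0,0,0]],
    [-1,[0.004,0,-0.016],[0,0,0]],
    [-1,[0.01,0,-0.04],[0,0,0]],
    [-1,[0.02,0,-0.08],[0,0,0]],
    [-1,[0.033,0,-0.13],[0,0,0]],
    [-1,[0.046,0,-0.18],[0,0,0]],
    [-1,[0.058,0,-0.228],[0,0,0]],
    [-1,[0.058,0,-0.228],[0,0,0]],
    [-1,[0.058,0,-0.228],[0,0,0]]
  ]
}}

```text
clock: 17.75
ee_pos: [0.5571, -0.1605, 0.2683]
tcp_rot: [-0.333, -2.879, -0.041]
force: [-0.4, 0.4, -0.8]
grip_width: 0.0855
```

```bash
python3 snap.py w17; python3 snap.py t17 top; python3 snap.py s17 scene; python3 - <<'E'
import cv2
s=cv2.imread("pics/w17_raw.png"); s=cv2.resize(s[90:270,155:360],None,fx=3.3,fy=3.3,interpolation=cv2.INTER_CUBIC)
cv2.imwrite("pics/w17d.png",s)
s=cv2.imread("pics/s17_raw.png"); s=cv2.resize(s[120:245,140:270],None,fx=4.8,fy=4.8,interpolation=cv2.INTER_CUBIC)
cv2.imwrite("pics/s17d.png",s)
E
```

```text
t 17.75 pos [ 0.5571 -0.1605  0.2683] rot [-0.333 -2.879 -0.041] w 0.0855 F [-0.4  0.4 -0.8] q [-0.36  0.51  1.13 -0.03  1.74 -1.7 ]
t 17.8 pos [ 0.5564 -0.1603  0.2667] rot [-0.332 -2.876 -0.042] w 0.0859 F [-0.8  0.1 -0.4] q [-0.36  0.51  1.14 -0.03  1.74 -1.7 ]
t 17.85 pos [ 0.5561 -0.1601  0.2658] rot [-0.332 -2.874 -0.042] w 0.0858 F [ 0.4 -0.2 -0.2] q [-0.36  0.52  1.14 -0.03  1.74 -1.7 ]
```

View pics/w17d.png

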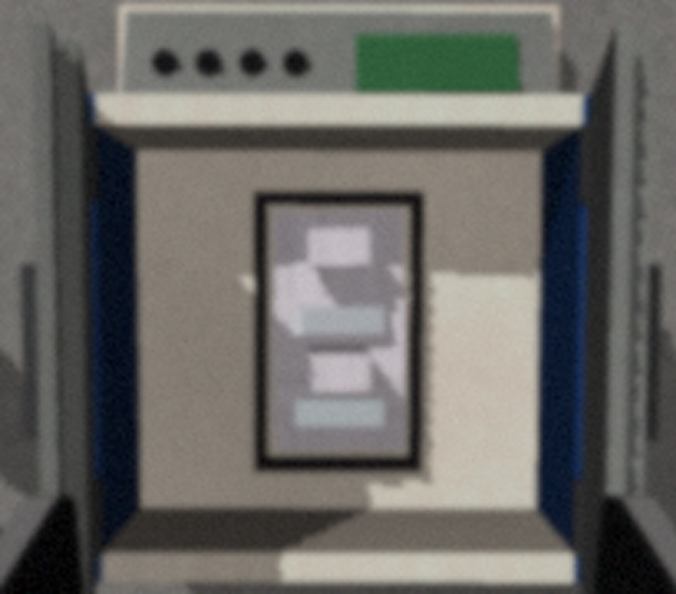

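View pics/s17d.png

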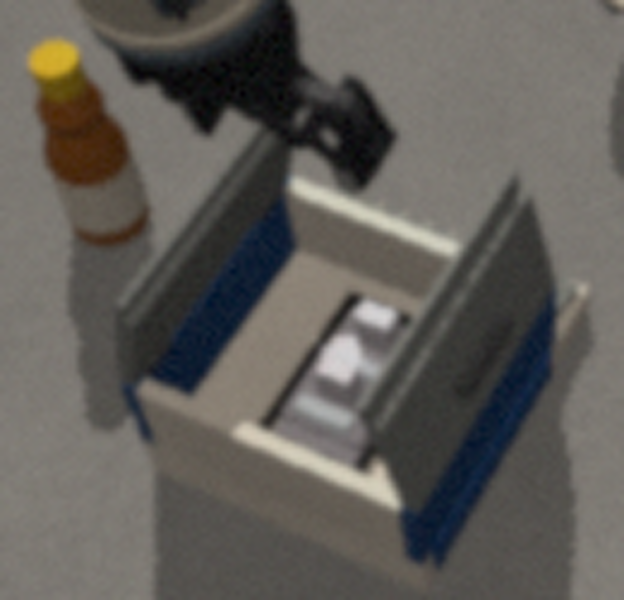

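```bash
cat > leaf.py <<'E'
from h import *
N=frame(*np.load("ph2.npz")["ph"])
def lp(side,th,d,e,x): # side +1 rebated; d along leaf from hinge, e above underside
    y=97-(d*np.cos(th)-(-e)*np.sin(th)*-1) if False else 97-d*np.cos(th)+e*np.sin(th)
    z=111+d*np.sin(th)+e*np.cos(th)
    return ap(N,np.array([x,side*y,z])/1e3)[0]
def outline(side,th,e): return np.array([lp(side,th,d,e,x) for x,d in((-95,0),(95,0),(95,105 if side>0 else 103),(-95,105 if side>0 else 103))])
E
python3 - <<'E'
from leaf import *
im=cv2.imread("pics/s17_raw.png"); f=dict(np.load("pics/s17.npz"))
x0,y0,k=140,120,4.8
s=cv2.resize(im[y0:245,x0:270],None,fx=k,fy=k,interpolation=cv2.INTER_CUBIC)
for side,ths in((1,(1.3,1.45,1.6)),(-1,(1.45,1.6,1.75))):
    for th,c in zip(ths,((0,0,255),(0,255,0),(255,0,0))):
        p=((proj(outline(side,th,6),f)-[x0,y0]+.5)*k-.5).astype(int); cv2.polylines(s,[p.reshape(-1,1,2)],True,c,1)
cv2.imwrite("pics/s17o.png",s)
E
```

```text
(no output)
```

View pics/s17o.png

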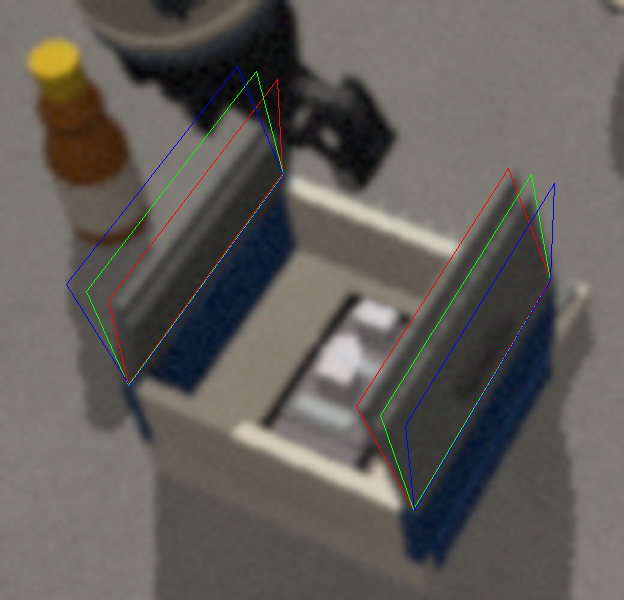

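```bash
cat > push.py <<'E'
from leaf import *
def tgt(side,yt,zt,x=0,tip=.042):
    xd=N[:3,0]; Rm=toolR([0,0,-1],xd)
    return Tm(ap(N,np.array([x,side*yt,zt])/1e3)[0]+np.array([0,0,-tip]),Rm)
def arc(th,d=82,hw=11): return 97-d*np.cos(th)+12*np.sin(th)+hw, 111+d*np.sin(th)+12*np.cos(th)
E
python3 - <<'E'
from push import *
C,o=cur()
print("up"); G=tgt(1,100,290); print(G[:3,3]); delta(C,G)
print("side"); G=tgt(1,140,290); delta(C,G)
G=tgt(1,140,190); print(G[:3,3]);delta(C,G)
E
```

```text
up
[ 0.57281475 -0.06118467  0.248     ]
shift [0.0016, 0.1001, 0.0184] turn [-0.1247, -0.1255, 0.9933] rows>= 10.6
side
shift [0.0017, 0.1401, 0.0184] turn [-0.1247, -0.1255, 0.9933] rows>= 10.6
[ 0.58188054 -0.02222557  0.148     ]
shift [-0.0231, 0.1401, 0.1153] turn [-0.1247, -0.1255, 0.9933] rows>= 10.6
```

Emit:
{"op": "send_rows", "data": {
  "motion": [
    [1,[0.0017,0.14,0.018],[-0.1247,-0.1255,0.9933]],
    [1,[0.0017,0.14,0.018],[-0.1247,-0.1255,0.9933]],
    [1,[0.0017,0.14,0.018],[-0.1247,-0.1255,0.9933]],
    [1,[0.0017,0.14,0.018],[-0.1247,-0.1255,0.9933]],
    [1,[0.0017,0.14,0.018],[-0.1247,-0.1255,0.9933]],
    [1,[0.0017,0.14,0.018],[-0.1247,-0.1255,0.9933]],
    [1,[0.0017,0.14,0.018],[-0.1247,-0.1255,0.9933]],
    [1,[0.0017,0.14,0.018],[-0.1247,-0.1255,0.9933]],
    [1,[0.0017,0.14,0.018],[-0.1247,-0.1255,0.9933]],
    [1,[0.0017,0.14,0.018],[-0.1247,-0.1255,0.9933]],
    [1,[0.0017,0.14,0.018],[-0.1247,-0.1255,0.9933]],
    [1,[0.0017,0.14,0.018],[-0.1247,-0.1255,0.9933]],
    [1,[-0.01,0.14,0.06],[-0.1247,-0.1255,0.9933]],
    [1,[-0.023,0.14,0.115],[-0.1247,-0.1255,0.9933]],
    [1,[-0.023,0.14,0.115],[-0.1247,-0.1255,0.9933]],
    [1,[-0.023,0.14,0.115],[-0.1247,-0.1255,0.9933]],
    [1,[-0.023,0.14,0.115],[-0.1247,-0.1255,0.9933]]
  ]
}}

```text
clock: 19.6
ee_pos: [0.584, -0.0229, 0.1513]
tcp_rot: [2.457, 1.953, 0.004]
force: [0.0, -0.2, 0.0]
grip_width: 0.0003
```

```bash
python3 snap.py s18 scene; python3 - <<'E'
from push import *
s=cv2.imread("pics/s18_raw.png"); s=cv2.resize(s[100:245,140:300],None,fx=4.1,fy=4.1,interpolation=cv2.INTER_CUBIC)
cv2.imwrite("pics/s18d.png",s)
s=cv2.imread("pics/s18_raw.png")
C,o=cur(); print((proj(ap(C,[0,0,-.042]),S)-[140,100])*4.1)
C0=C
for th in np.arange(1.36,-.01,-.17):
    y,z=arc(th); G=tgt(1,y,z); print(round(th,2),round(y),round(z),end=" "); delta(C,G)
E
```

```text
t 19.6 pos [ 0.584  -0.0229  0.1513] rot [2.457 1.953 0.004] w 0.0003 F [ 0.  -0.2  0. ] q [-0.14  0.48  1.5  -0.    1.15  0.09]
[[454.70583496 373.97230289]]
1.36 103 194 shift [-0.0373, -0.0025, -0.0] turn [0.0035, 0.0, 0.0005] rows>= 0.7
1.19 89 192 shift [-0.0512, -0.0025, 0.0021] turn [0.0035, 0.0, 0.0005] rows>= 1.0
1.02 75 187 shift [-0.0646, -0.0026, 0.0065] turn [0.0035, 0.0, 0.0005] rows>= 1.3
0.85 63 181 shift [-0.077, -0.0026, 0.0132] turn [0.0035, 0.0, 0.0005] rows>= 1.6
0.68 52 172 shift [-0.0881, -0.0027, 0.0218] turn [0.0035, 0.0, 0.0005] rows>= 1.8
0.51 42 162 shift [-0.0976, -0.0027, 0.0322] turn [0.0035, 0.0, 0.0005] rows>= 2.1
0.34 35 150 shift [-0.1052, -0.0028, 0.044] turn [0.0035, 0.0, 0.0005] rows>= 2.3
0.17 29 137 shift [-0.1107, -0.0029, 0.057] turn [0.0035, 0.0, 0.0005] rows>= 2.5
0.0 26 123 shift [-0.1139, -0.003, 0.0707] turn [0.0035, 0.0, 0.0005] rows>= 2.7
```

View pics/s18d.png

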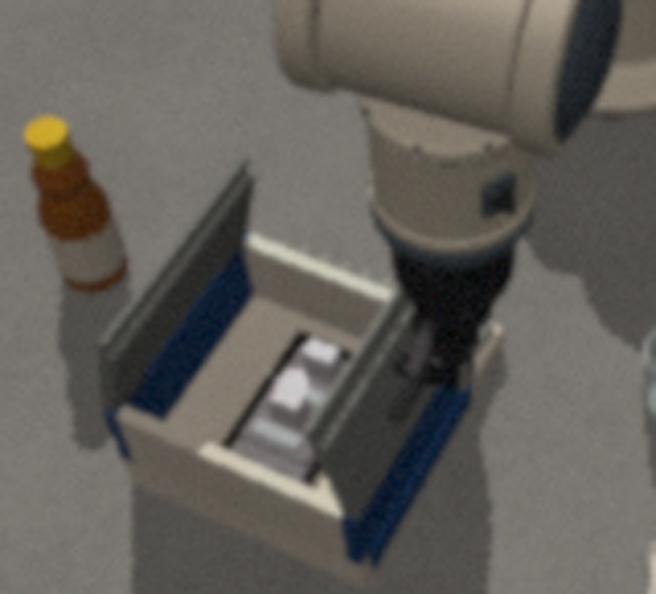

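Emit:
{"op": "send_rows", "data": {
  "motion": [
    [1,[-0.02,-0.0025,0],[0.0035,0,0]],
    [1,[-0.037,-0.0025,0],[0.0035,0,0]],
    [1,[-0.051,-0.0025,0.002],[0.0035,0,0]],
    [1,[-0.0645,-0.0025,0.0065],[0.0035,0,0]],
    [1,[-0.077,-0.0026,0.013],[0.0035,0,0]],
    [1,[-0.088,-0.0026,0.022],[0.0035,0,0]],
    [1,[-0.0976,-0.0027,0.032],[0.0035,0,0]],
    [1,[-0.105,-0.0028,0.044],[0.0035,0,0]],
    [1,[-0.1107,-0.0029,0.057],[0.0035,0,0]],
    [1,[-0.1107,-0.0029,0.057],[0.0035,0,0]]
  ]
}}

```text
clock: 20.65
ee_pos: [0.5535, -0.1301, 0.0903]
tcp_rot: [-2.457, -1.95, 0.007]
force: [-0.2, 0.0, -0.6]
grip_width: -0.0002
```

```bash
python3 snap.py s19 scene; python3 - <<'E'
from push import *
s=cv2.imread("pics/s19_raw.png"); s=cv2.resize(s[100:245,140:300],None,fx=4.1,fy=4.1,interpolation=cv2.INTER_CUBIC)
cv2.imwrite("pics/s19d.png",s)
C,o=cur()
y,z=arc(0)
for q in(4,0,-3): G=tgt(1,y,z+q); delta(C,G)
E
```

```text
t 20.65 pos [ 0.5535 -0.1301  0.0903] rot [-2.457 -1.95   0.007] w -0.0002 F [-0.2  0.  -0.6] q [-0.34  0.54  1.6  -0.    1.01 -0.11]
shift [-0.0029, 0.0027, 0.0063] turn [-0.0036, 0.0002, -0.0002] rows>= 0.1
shift [-0.0029, 0.0028, 0.0103] turn [-0.0036, 0.0002, -0.0002] rows>= 0.2
shift [-0.0029, 0.0028, 0.0133] turn [-0.0036, 0.0002, -0.0002] rows>= 0.3
```

View pics/s19d.png

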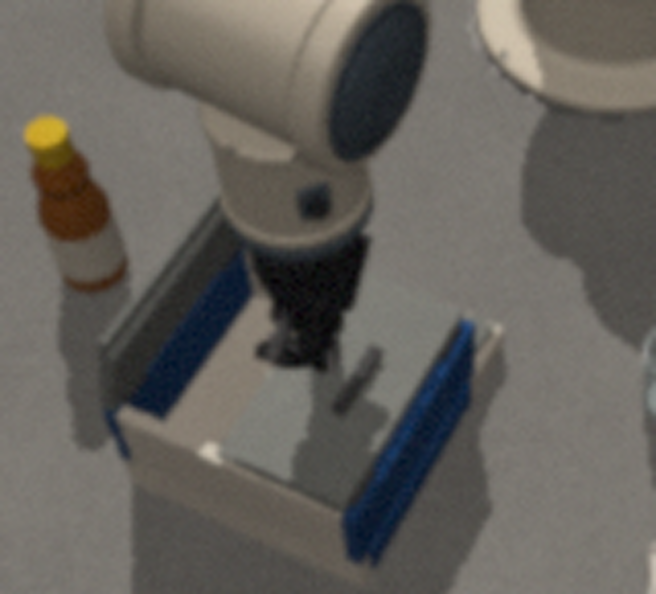

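Emit:
{"op": "send_rows", "data": {
  "motion": [
    [1,[-0.002,0.001,0.004],[0,0,0]],
    [1,[-0.002,0.001,0.008],[0,0,0]],
    [1,[-0.002,0.001,0.01],[0,0,0]],
    [1,[-0.002,0.001,0.01],[0,0,0]]
  ]
}}

```text
clock: 21.1
ee_pos: [0.5563, -0.1323, 0.0852]
tcp_rot: [2.459, 1.954, -0.002]
force: [-11.6, 0.9, 42.9]
grip_width: 0.0001
```

Emit:
{"op": "send_rows", "data": {
  "motion": [
    [1,[0,0,-0.006],[0,0,0]],
    [1,[0,0,-0.03],[0,0,0]],
    [1,[0,0,-0.08],[0,0,0]],
    [1,[0,0,-0.13],[0,0,0]],
    [1,[0,0,-0.17],[0,0,0]],
    [1,[0,0,-0.17],[0,0,0]]
  ]
}}

```text
clock: 21.7
ee_pos: [0.5588, -0.1327, 0.2585]
tcp_rot: [2.455, 1.95, 0.005]
force: [1.0, -0.8, -0.9]
grip_width: 0.0001
```

```bash
python3 snap.py s20 scene; python3 snap.py t20 top; python3 - <<'E'
from push import *
f=dict(np.load("pics/s20.npz")); x0,y0,k=140,100,4.8
s=cv2.imread("pics/s20_raw.png"); s=cv2.resize(s[y0:225,x0:270],None,fx=k,fy=k,interpolation=cv2.INTER_CUBIC)
for th,c in ((0,(0,0,255)),(.1,(0,255,0))):
    p=((proj(outline(1,th,6),f)-[x0,y0]+.5)*k-.5).astype(int); cv2.polylines(s,[p.reshape(-1,1,2)],True,c,1)
for th,c in ((1.3,(0,0,255)),(1.4,(0,255,0))):
    p=((proj(outline(-1,th,6),f)-[x0,y0]+.5)*k-.5).astype(int); cv2.polylines(s,[p.reshape(-1,1,2)],True,c,1)
cv2.imwrite("pics/s20d.png",s)
C,o=cur()
C2=C.copy()
for y,z in((140,320),(140,194)):
    G=tgt(-1,y,z,tip=.038); print(G[:3,3]); delta(C,G)
# bottle_side in phot frame
print(ap(np.linalg.inv(N),[.422,-.397,0]))
E
```

```text
t 21.7 pos [ 0.5588 -0.1327  0.2585] rot [2.455 1.95  0.005] w 0.0001 F [ 1.  -0.8 -0.9] q [-0.34  0.36  1.39 -0.    1.39 -0.11]
t 21.75 pos [ 0.5575 -0.1324  0.2555] rot [2.458e+00 1.952e+00 1.000e-03] w 0.0002 F [-0.6  1.1 -1.4] q [-0.34  0.36  1.39 -0.    1.38 -0.11]
[ 0.51842    -0.29493926  0.282     ]
shift [-0.1673, -0.0002, -0.0285] turn [-0.0006, 0.0004, 0.0003] rows>= 3.4
[ 0.51842    -0.29493926  0.156     ]
shift [-0.1672, -0.0001, 0.0975] turn [-0.0006, 0.0004, 0.0003] rows>= 3.9
[[-0.07077937 -0.26125795  0.        ]]
```

View pics/s20d.png

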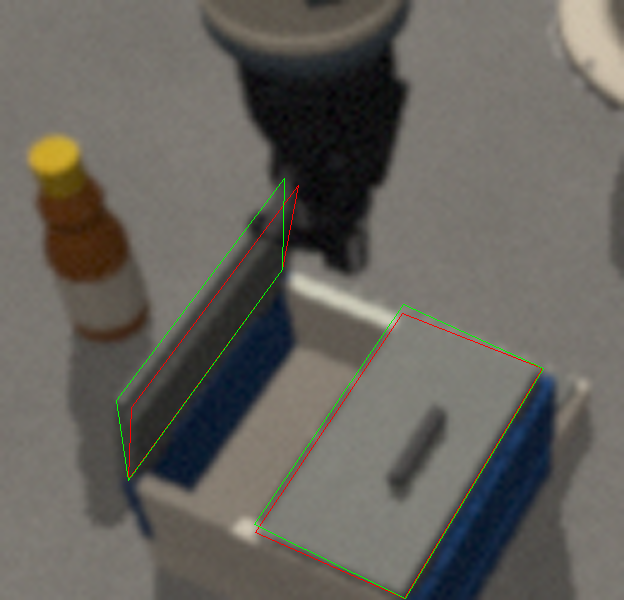

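View pics/t20.png

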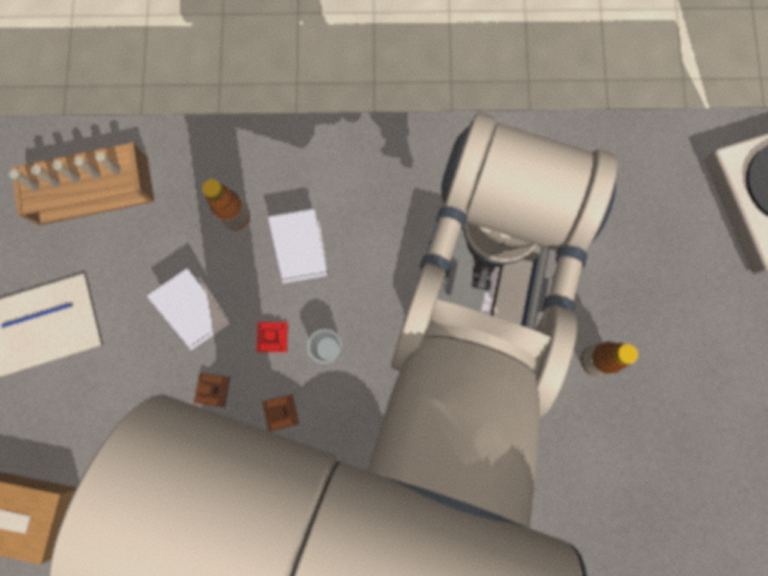

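Emit:
{"op": "send_rows", "data": {
  "motion": [
    [1,[-0.04,0,-0.0285],[0,0,0]],
    [1,[-0.09,0,-0.0285],[0,0,0]],
    [1,[-0.13,0,-0.0285],[0,0,0]],
    [1,[-0.167,0,-0.0285],[0,0,0]],
    [1,[-0.167,0,-0.0285],[0,0,0]],
    [1,[-0.167,0,0.02],[0,0,0]],
    [1,[-0.167,0,0.06],[0,0,0]],
    [1,[-0.167,0,0.097],[0,0,0]],
    [1,[-0.167,0,0.097],[0,0,0]],
    [1,[-0.167,0,0.097],[0,0,0]]
  ]
}}

```text
clock: 22.8
ee_pos: [0.5178, -0.2941, 0.1555]
tcp_rot: [-2.457, -1.952, 0.004]
force: [0.9, 0.9, 0.6]
grip_width: 0.0001
```

```bash
python3 snap.py s21 scene; python3 - <<'E'
from push import *
s=cv2.imread("pics/s21_raw.png"); s=cv2.resize(s[80:225,120:280],None,fx=4.1,fy=4.1,interpolation=cv2.INTER_CUBIC)
cv2.imwrite("pics/s21d.png",s)
C,o=cur()
for th in np.arange(1.36,-.01,-.17):
    y,z=arc(th); G=tgt(-1,y,z,tip=.038); print(round(th,2),round(y),round(z),end=" "); delta(C,G)
E
```

```text
t 22.8 pos [ 0.5178 -0.2941  0.1555] rot [-2.457 -1.952  0.004] w 0.0001 F [0.9 0.9 0.6] q [-0.62  0.49  1.46 -0.    1.19 -0.39]
1.36 103 194 shift [0.0372, -0.0001, 0.0011] turn [-0.0014, 0.0004, 0.0003] rows>= 0.7
1.19 89 192 shift [0.0511, -0.0001, 0.0032] turn [-0.0014, 0.0004, 0.0003] rows>= 1.0
1.02 75 187 shift [0.0645, -0.0001, 0.0076] turn [-0.0014, 0.0004, 0.0003] rows>= 1.3
0.85 63 181 shift [0.0769, -0.0001, 0.0142] turn [-0.0014, 0.0004, 0.0003] rows>= 1.6
0.68 52 172 shift [0.088, -0.0, 0.0229] turn [-0.0014, 0.0004, 0.0003] rows>= 1.8
0.51 42 162 shift [0.0975, -0.0, 0.0332] turn [-0.0014, 0.0004, 0.0003] rows>= 2.1
0.34 35 150 shift [0.1051, 0.0, 0.0451] turn [-0.0014, 0.0004, 0.0003] rows>= 2.3
0.17 29 137 shift [0.1106, 0.0, 0.058] turn [-0.0014, 0.0004, 0.0003] rows>= 2.5
0.0 26 123 shift [0.1138, 0.0001, 0.0717] turn [-0.0014, 0.0004, 0.0003] rows>= 2.7
```

View pics/s21d.png

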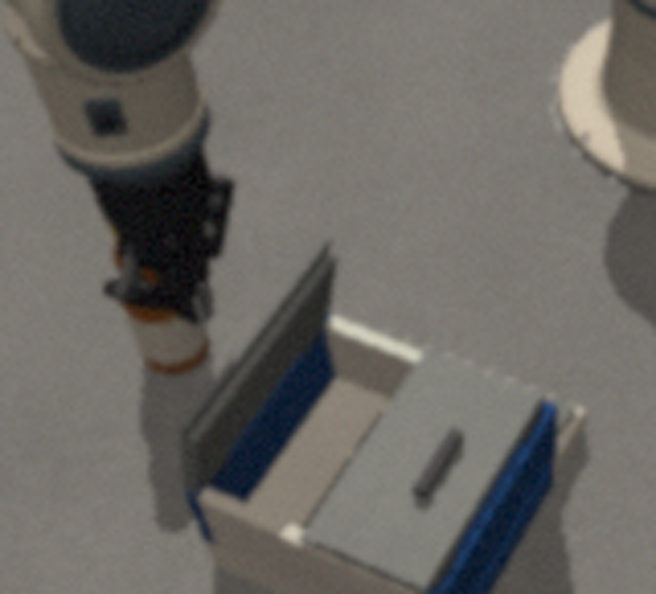

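Emit:
{"op": "send_rows", "data": {
  "motion": [
    [1,[0.02,0,0],[0,0,0]],
    [1,[0.037,0,0.001],[0,0,0]],
    [1,[0.051,0,0.003],[0,0,0]],
    [1,[0.0645,0,0.0075],[0,0,0]],
    [1,[0.077,0,0.014],[0,0,0]],
    [1,[0.088,0,0.023],[0,0,0]],
    [1,[0.0975,0,0.033],[0,0,0]],
    [1,[0.105,0,0.045],[0,0,0]],
    [1,[0.1106,0,0.058],[0,0,0]],
    [1,[0.113,0,0.067],[0,0,0]],
    [1,[0.113,0,0.067],[0,0,0]],
    [1,[0.113,0,0.067],[0,0,0]]
  ]
}}

```text
clock: 24.05
ee_pos: [0.5429, -0.1846, 0.0882]
tcp_rot: [-2.458, -1.951, 0.004]
force: [-0.2, -0.4, 0.1]
grip_width: -0.0
```

```bash
python3 - <<'E'
from push import *
C,o=cur(); y,z=arc(0); print(o["force"].round(1)); delta(C,tgt(-1,y,z,tip=.038))
E
```

```text
[-0.2 -0.4  0.1]
shift [0.001, 0.0012, 0.0032] turn [-0.0027, 0.0001, -0.0] rows>= 0.1
```

Emit:
{"op": "send_rows", "data": {
  "motion": [
    [1,[0,0,0.002],[0,0,0]],
    [1,[0,0,0.0035],[0,0,0]],
    [1,[0,0,0.0035],[0,0,0]]
  ]
}}

```text
clock: 24.35
ee_pos: [0.5435, -0.185, 0.0858]
tcp_rot: [-2.46, -1.953, 0.003]
force: [-1.6, 0.4, 6.2]
grip_width: 0.0001
```

Emit:
{"op": "send_rows", "data": {
  "motion": [
    [1,[0,0,0.001],[0,0,0]],
    [1,[0,0,0.001],[0,0,0]],
    [1,[0,0,0.001],[0,0,0]]
  ]
}}

```text
clock: 24.65
ee_pos: [0.5436, -0.185, 0.0856]
tcp_rot: [-2.46, -1.953, 0.002]
force: [-4.9, 1.1, 20.6]
grip_width: -0.0001
```

Stiff stop at 20 N, so the leaf is seated. I'll back off and inspect.

Emit:
{"op": "send_rows", "data": {
  "motion": [
    [1,[0,0,-0.006],[0,0,0]],
    [1,[0,0,-0.03],[0,0,0]],
    [1,[0,0,-0.08],[0,0,0]],
    [1,[0,0,-0.13],[0,0,0]],
    [1,[0,0,-0.17],[0,0,0]],
    [1,[0.06,0.1,-0.17],[0,0,0]],
    [1,[0.13,0.2,-0.17],[0,0,0]],
    [1,[0.16,0.25,-0.17],[0,0,0]],
    [1,[0.2,0.27,-0.17],[0,0,0]],
    [1,[0.2,0.27,-0.17],[0,0,0]],
    [1,[0.2,0.27,-0.17],[0,0,0]],
    [1,[0.2,0.27,-0.17],[0,0,0]]
  ]
}}

```text
clock: 25.85
ee_pos: [0.8538, -0.0493, 0.2528]
tcp_rot: [-2.458, -1.953, 0.003]
force: [0.5, -0.2, 0.3]
grip_width: 0.0003
```

```bash
python3 snap.py s22 scene;python3 snap.py t22 top; python3 - <<'E'
from push import *
out=[]
for n,(x0,y0,x1,y1) in(("s22",(140,120,280,245)),("t22",(255,130,385,260))):
    f=dict(np.load(f"pics/{n}.npz")); k=5
    s=cv2.imread(f"pics/{n}_raw.png"); s=cv2.resize(s[y0:y1,x0:x1],None,fx=k,fy=k,interpolation=cv2.INTER_CUBIC)
    cv2.imwrite(f"pics/{n}d.png",s)
    for side in(1,-1):
      for th,c in ((0,(0,0,255)),(.06,(0,255,0))):
        p=((proj(outline(side,th,12),f)-[x0,y0]+.5)*k-.5).astype(int); cv2.polylines(s,[p.reshape(-1,1,2)],True,c,1)
    cv2.imwrite(f"pics/{n}o.png",s)
E
```

```text
t 25.85 pos [ 0.8538 -0.0493  0.2528] rot [-2.458 -1.953  0.003] w 0.0003 F [ 0.5 -0.2  0.3] q [-0.13  0.86  0.46  0.    1.82  0.1 ]
t 25.9 pos [ 0.8567 -0.0465  0.2507] rot [-2.455e+00 -1.955e+00  2.000e-03] w -0.0001 F [ 4.5  1.9 -0.5] q [-0.12  0.87  0.45  0.    1.82  0.1 ]
```

View pics/s22o.png

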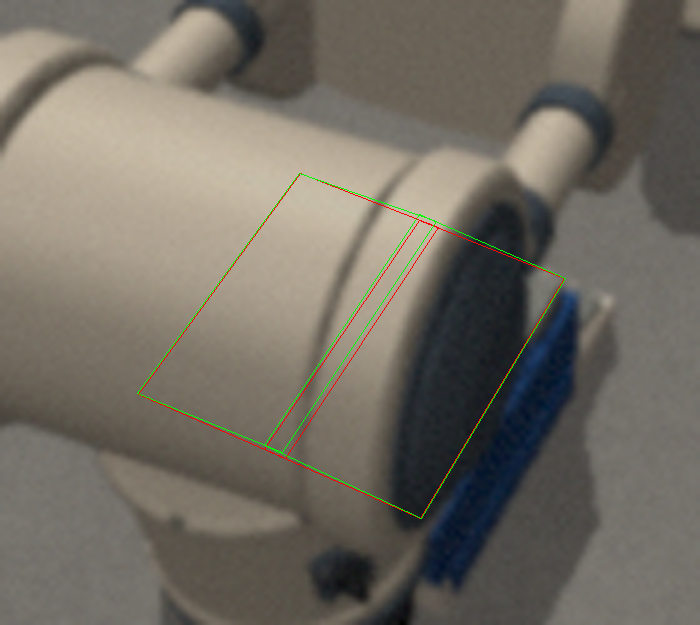

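View pics/t22.png

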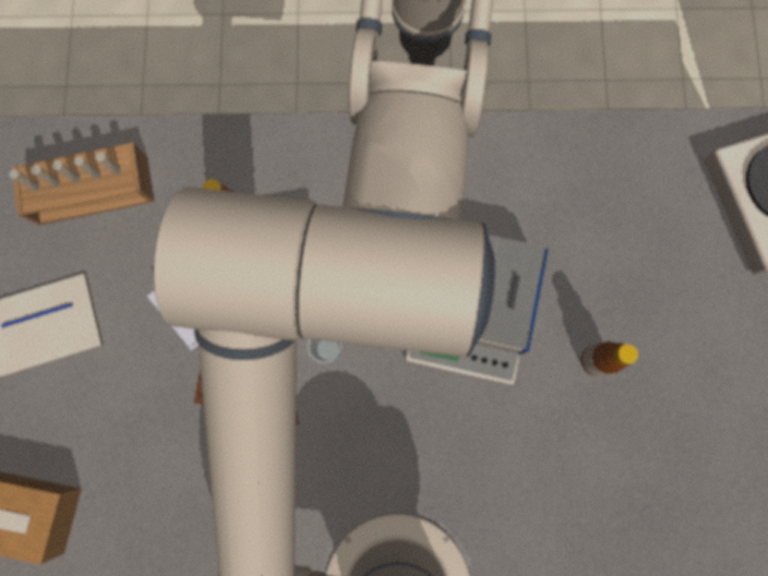

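View pics/s22d.png

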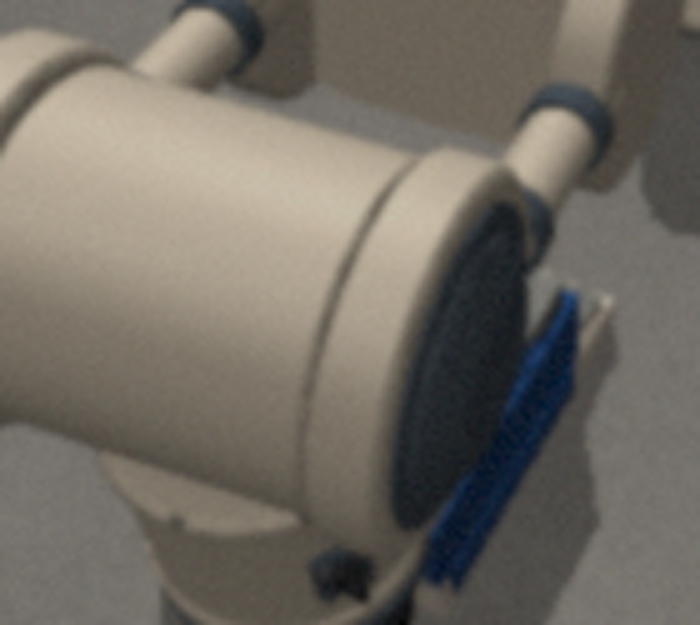

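Emit:
{"op": "send_rows", "data": {
  "motion": [
    [1,[0.156,-0.42,-0.03],[0,0,0]],
    [1,[0.156,-0.42,-0.03],[0,0,0]],
    [1,[0.156,-0.42,-0.03],[0,0,0]],
    [1,[0.156,-0.42,-0.03],[0,0,0]],
    [1,[0.156,-0.42,-0.03],[0,0,0]],
    [1,[0.156,-0.42,-0.03],[0,0,0]],
    [1,[0.156,-0.42,-0.03],[0,0,0]],
    [1,[0.156,-0.42,-0.03],[0,0,0]],
    [1,[0.156,-0.42,-0.03],[0,0,0]],
    [1,[0.156,-0.42,-0.03],[0,0,0]],
    [1,[0.156,-0.42,-0.03],[0,0,0]],
    [1,[0.156,-0.42,-0.03],[0,0,0]],
    [1,[0.156,-0.42,-0.03],[0,0,0]]
  ]
}}

```text
clock: 27.25
ee_pos: [0.4793, 0.1952, 0.2842]
tcp_rot: [-2.46, -1.951, 0.004]
force: [0.2, 0.3, 0.6]
grip_width: 0.0001
```

```bash
python3 snap.py s23 scene;python3 snap.py t23 top; python3 - <<'E'
from push import *
for n,(x0,y0,x1,y1) in(("s23",(140,120,280,245)),("t23",(255,130,385,260))):
    f=dict(np.load(f"pics/{n}.npz")); k=4.6
    s=cv2.imread(f"pics/{n}_raw.png"); s=cv2.resize(s[y0:y1,x0:x1],None,fx=k,fy=k,interpolation=cv2.INTER_CUBIC)
    cv2.imwrite(f"pics/{n}d.png",s)
    for side in(1,-1):
      for th,c in ((0,(0,0,255)),(.06,(0,255,0))):
        p=((proj(outline(side,th,12),f)-[x0,y0]+.5)*k-.5).astype(int); cv2.polylines(s,[p.reshape(-1,1,2)],True,c,1)
    cv2.imwrite(f"pics/{n}o.png",s)
E
```

```text
t 27.25 pos [0.4793 0.1952 0.2842] rot [-2.46  -1.951  0.004] w 0.0001 F [0.2 0.3 0.6] q [0.27 0.26 1.47 0.   1.42 0.5 ]
t 27.3 pos [0.4793 0.1953 0.2841] rot [-2.46  -1.951  0.004] w 0.0003 F [ 0.1 -0.9  1. ] q [0.27 0.26 1.47 0.   1.42 0.5 ]
```

View pics/s23d.png

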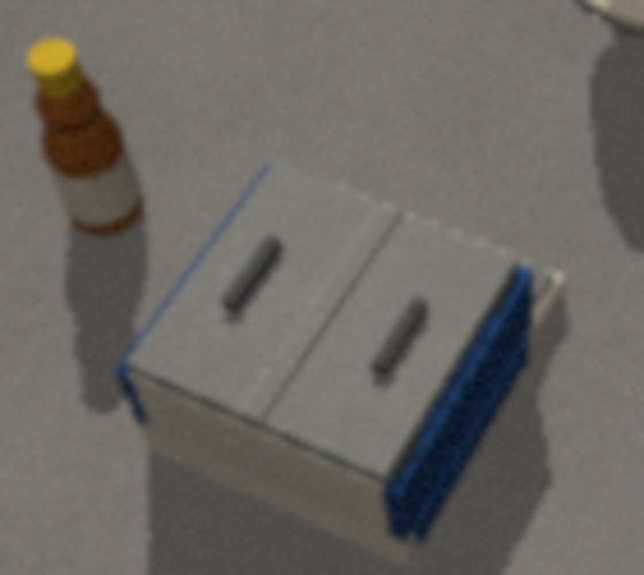

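View pics/s23o.png

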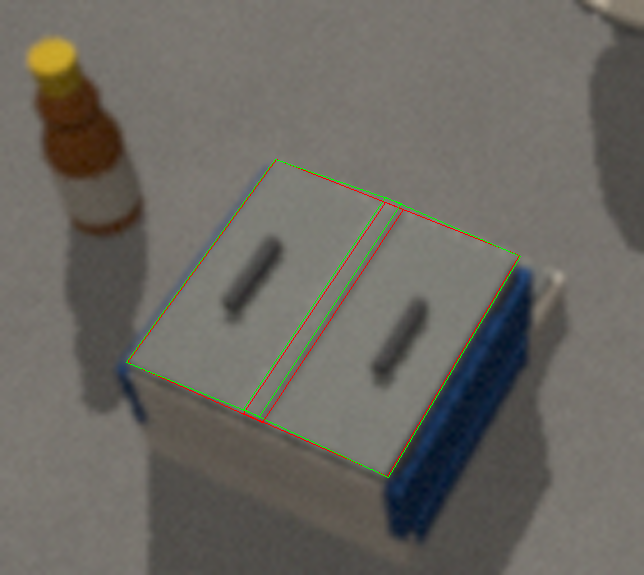

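View pics/t23.png

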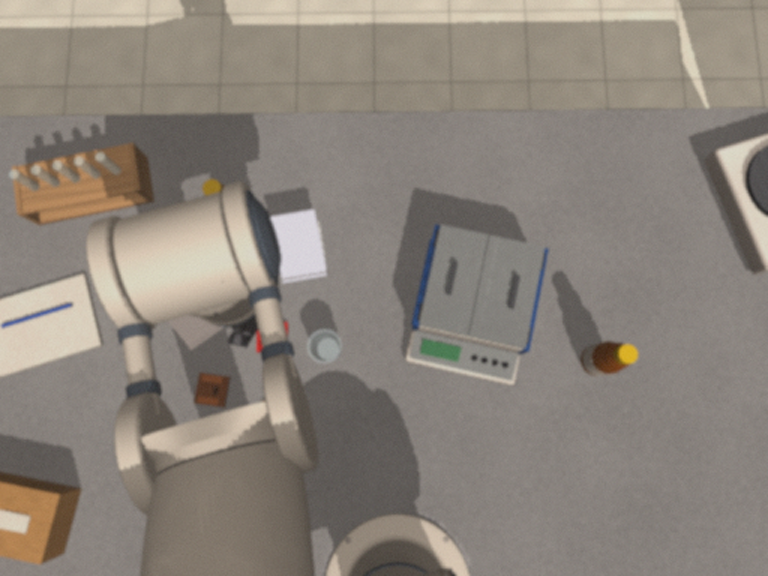

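```bash
python3 -c "
from bench import manip
print(manip.job_done())"
```

```text
the job is handed in; nothing more can be done
None
```

The job is handed in, at about 27 s of the 72 s allowed. The base plate is in the nest, the cell carrier lies on it beside the grip block, and both leaves are shut, rebated first and flanged last. No verdict is reported.

**Last checks**
- **Plate:** the wrist picture put it within about 1 mm of the nest centre, lying flat.
- **Carrier:** it looked seated between the ribs, about 16 mm along x. I judged this by eye rather than measuring it again after release.
- **Leaves:** both pushes stopped hard at the same height (reported tool height 85.2 and 85.6 mm). In the final scene picture both leaves match the shut outline, with one seam. That picture cannot resolve much finer than the 0.05 rad limit.
- **Bystanders:** the bottles and the beaker show no sign of having moved in the last pictures. The arm was last about 0.28 m above the bench, touching nothing.

**What disagreed or went wrong**
- **Fingertip position:** the fingertips were about 40 mm short of the reported TCP, seen in two cameras. My first grasp therefore closed above the plate's block. I corrected for this from then on.
- **Joint 5:** on that first grasp it also came to its 0.12 rad limit (read 0.119). I regrasped with less tilt.
- **Push force:** the rebated leaf's final push read 43 N at the wrist, applied with the fingertips. I backed off at once and limited the flanged leaf to 21 N.

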